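# Load the wet-sieving machine and pin its sieve cans

### The arm

A 6-joint arm with a two-finger parallel gripper is mounted at the origin on the work surface. World frame = base frame: x ahead of the robot, y to its left, z up, the work surface at z = 0. Lengths are in mm, angles in rad, forces in N, time in s.
With the tool pointing down it reaches from about 350 to 875 mm from the base axis. Payload 4.2 kg.
Tool frame: the origin (TCP) lies on the mounting face of the last link; the fingertips stand 173 mm ahead of it and the grasp point (between the pads) lies 155 mm ahead of it (tcp_to_grasp is the distance from the TCP to the grasp point, in mm); z points along the fingers, y is the direction in which the jaws open and shut (so a half turn about z gives the same grasp; the last joint's range is limited). The gripper opens to 85 mm and grips with 20 to 120 N. Pads are 22 mm wide; open, the fingers measure 114 mm over their backs; the gripper's body (76 mm by 85 mm) begins 54 mm behind the grasp point. The pads swing forward as they close: fully open they stand 13 mm farther back than shut.
Start: joints at [-0.925, 0.385, 0.008, 0, -1.194, -0.259], TCP at [235.781, -578.798, 404.712] pointing down, gripper open.
Joint ranges: [-3.14, 3.14], [-1.21, 2.06], [-1.07, 1.41], [-3.16, 2.05], [-2.99, -0.16], [-3.1, 3.1]. Speed limits (rad/s): [2.79, 2.79, 3.14, 3.14, 3.14, 3.14].

### API

Orientations are given as a unit quaternion [x, y, z, w].
In Python, from bench import * gives the robot as it stands. The module is installed in compiled form; this text tells all that it offers.
- The arm moves only by the tool apply_moves, never from a script. Its arguments are lists of equal length, an entry for each row: "fingers": the closure, from 0 (fully open) to 1 (shut); "dp": the shift along the world's x, y, z in cm, a list of three; "yaw": the turn about the world's z in degrees. A call has 1 to 10 rows; each row is the pose to reach, as a shift and turn from the pose measured when the call began; what a row does not reach only later rows make up. A row lasts 1/10 s, in which the tool goes at most 50 mm and 8.59 degrees, less where a joint would pass 70% of its speed; a pose out of reach is approached as far as the arm can. A call with a gripper value outside its range is refused whole. The fingers move at their own pace and stop on an object; the grip force is fixed at half the most. Time passes only in rows, so rows that repeat a pose let the fingers close. It gives the time, the measured TCP pose, the force and the opening at its end, in the units of the state.
- read_state(): the state, without advancing time (a new reading comes with each control period).
- get_image(name): name is "scene" or "top" or "wrist"; returns a dict with "color" (400x640x3 uint8, blue, green, red), "mtx" (3x3 intrinsics, pixels), "camera_from_world" (4x4, takes a point from world to camera coordinates); the wrist camera has in their place "tool_from_camera" (4x4, takes a point from camera to tool coordinates, whose origin is the TCP and whose axes are the flange's). Camera axes: x right, y down, z forward; pixel columns grow to the right and rows downward; lengths in mm; the calibration is good to about 2 mm. A picture is of the moment at which its call begins: read the wrist's pose just before it. There is no depth.
- job_done(): hands the job in, once; it reports no verdict.
The state is a dict: "clock": time; "joints": joint angles; "joint_vel": joint speeds; "joint_efforts": joint torques, N m; "position": TCP position; "ee_rot": TCP orientation; "contact_force": force on the tool from outside, world axes, zero at the start; "wrist_torque": the same for the moment, N m; "gripper_width": finger opening in mm.
Only numpy, scipy, OpenCV 4.12 (cv2) and the standard library are available. Lean on these libraries where they do the work, as an engineer would, in place of code of your own. Each camera call takes 0.05 s, during which the arm holds its last target. There are 200 camera calls.

### The job

Load the wet-sieving machine for its next run: raise its carrier to the top by the black knob, hang every sieve can on the bench by its handle on a hook of its own, and lock each one by sliding a hairpin clip from the front through the hole in that hook's post until it springs home around the post. With all the cans hung and pinned, push the carrier right down so that they stand in the trough. Keep the cans upright so no soil is spilled, and leave the other things on the bench alone.

Things in the scene. Friction and masses are not known exactly. Their poses are not given: they have to be found in the camera images.
- carrier (a joint): Height of the wet-sieving machine's carrier (beam with three steel hooks, moving as one on the mast): 0 = top of its travel, for loading; grows as it is pushed DOWN, 0.06 = bottom, cans in the trough (m). Spring-balanced; friction holds it at any height; the knob takes about 10 to 20 N. Trough below: rim 60 mm above the bench, floor 9 mm, inside 108 x 337 mm, centred under hook 2's seat.
- knob (a point): Centre of the carrier's black ball knob, 36 mm diameter, on a 14 mm stem, 68 mm above the level of the hook seats and 100 mm behind seat 2. Grip or press it from above to move the carrier. Axes as hook1_seat. The grey mast 35 mm behind it is 265 mm tall; the blue drive housing and motor behind that are lower.
- hook1_seat (a point): Seat of hook 1 of 3 (120 mm apart, 1 to 3 along +y): middle of the top of its flat arm (20 mm wide, 10 mm thick), where a handle hangs. x runs along the arm from the machine's front to its mast, y along the beam, z up. Its round upturned post, 22 mm thick, top 44 mm above the seat, has its axis at x = -24 mm; a stop 16 mm wide, 14 mm high is at x = +13: the bar drops into this 26 mm mouth. Beam: face at x = +45, top 10 mm above the seat.
- hook2_seat (a point): Seat of hook 2, the middle one; as hook 1.
- hook3_seat (a point): Seat of hook 3; as hook 1.
- hook1_hole (a point): Centre of the 11 mm chamfered cross hole through the post of hook 1, on the post's axis, 30 mm above the seat; it runs along x, from the machine's front towards the mast. Axes as the seat.
- hook2_hole (a point): Centre of the 11 mm chamfered cross hole through the post of hook 2, on the post's axis, 30 mm above the seat; it runs along x, from the machine's front towards the mast. Axes as the seat.
- hook3_hole (a point): Centre of the 11 mm chamfered cross hole through the post of hook 3, on the post's axis, 30 mm above the seat; it runs along x, from the machine's front towards the mast. Axes as the seat.
- can1: Steel sieve can 1 with a dark soil sample: 80 mm diameter, 48 mm high, about 0.2 kg; origin at the centre of its underside, z up. Rigid upright handle of 8 mm round bar in its yz plane: posts at y = +-43 mm and a straight top bar along y. May be absent.
- can1_bar (a point): Middle of the handle bar of can 1, 150 mm above the underside; axes as the can. Hung, it lies 4 mm above the hook's seat. Take the bar from above some 28 mm beside its middle, which is left free for the hook.
- can2: Steel sieve can 2 with a brown soil sample: 80 mm diameter, 48 mm high, about 0.2 kg; origin at the centre of its underside, z up. Rigid upright handle of 8 mm round bar in its yz plane: posts at y = +-43 mm and a straight top bar along y. May be absent.
- can2_bar (a point): Middle of the handle bar of can 2, 150 mm above the underside; axes as the can. Hung, it lies 4 mm above the hook's seat. Take the bar from above some 28 mm beside its middle, which is left free for the hook.
- can3: Steel sieve can 3 with a reddish soil sample: 80 mm diameter, 48 mm high, about 0.2 kg; origin at the centre of its underside, z up. Rigid upright handle of 8 mm round bar in its yz plane: posts at y = +-43 mm and a straight top bar along y. May be absent.
- can3_bar (a point): Middle of the handle bar of can 3, 150 mm above the underside; axes as the can. Hung, it lies 4 mm above the hook's seat. Take the bar from above some 28 mm beside its middle, which is left free for the hook.
- clip1: Hairpin clip 1 of 4, all alike: 7 mm yellow-zinc wire, 130 x 29 mm, lying flat at the start. Origin on the axis of its straight leg, at mid-height of the wire (3.5 mm above the underside): fully home, it lies at the centre of the post's hole. x along the leg to its round tip at x = +50 mm, z up. Grip it at x = -51, y = 11 mm, where two rigid wires run parallel, 29 mm over both.
- clip2: Hairpin clip 2, as clip 1. The loop is at the rear, to x = -81 mm; from x = -66 to -36 mm the two wires (y = 0 and y = 22 mm) are parallel and rigid. From x = -36 the sprung arm, on the +y side, dips to a bend that hugs the 22 mm post at x = 0, then flares out to x = 45 mm. Riding over the post it springs aside; this takes some 4 to 15 N of push.
- clip3: Hairpin clip 3, as clip 1.
- clip4: Hairpin clip 4, as clip 1.
- beaker: Glass beaker of soil, 72 mm diameter, 90 mm high; to be left alone. Origin at the centre of its underside.
- pot: Seedling in a terracotta pot, 72 mm diameter, 62 mm high without the plant; to be left alone. Origin at the centre of its underside.
- jar: Amber jar, 56 mm diameter, 75 mm high; to be left alone. Origin at the centre of its underside.
- wash_bottle: White bottle with red cap, 64 mm diameter, 160 mm high; to be left alone. Origin at the centre of its underside.
- soil_knife: Flat spatula with black handle, 240 mm long, lying; to be left alone. Origin at the centre of its underside.
- sample_tin: Tin, 60 mm diameter, 55 mm high; to be left alone. Origin at the centre of its underside.

How it is judged:
By the outcome, as a careful person would: the job done as asked, in the order asked, and still so for the second after the job is handed in, with the robot touching nothing.
Of can1, can2, can3 only 2 to 3 are there at a start; the rules pass over those that are not, and their reading is None.
At some moment in a run one of clip1, clip2, clip3, clip4 may be knocked a few centimetres aside while the robot is not near it.
It also fails if it takes over 210 s, if anything falls off the work surface, if the arm or the gripper's body presses on something with over 40 N, if the wrist force passes 120 N, or if a joint passes its speed limit or range.

## Working session

There is one attempt and no reset: what is moved stays moved. The work goes in short steps, Python scripts to look and compute and a tool call to move; the robot and the scene stay as the last step left them, time stands still between calls to the robot, and variables do not carry over. Pictures are saved under pics/ and viewed, about 12 in all and at most 16, crops included, and the job is handed in when it is done.

Besides the shell and the picture viewer there is one more tool, called after "Request:" as name(argument=value, ...), one argument or row to a line, values as JSON. apply_moves: Moves the arm, as the interface text tells. Its arguments: {"type":"object","properties":{"fingers":{"type":"array","items":{"type":"number"}},"dp":{"type":"array","items":{"type":"array","items":{"type":"number"}}},"yaw":{"type":"array","items":{"type":"number"}}},"required":["fingers","dp","yaw"]}

```bash
mkdir -p pics; cat > h.py <<'E'
from bench import *
import numpy as np, cv2
from scipy.spatial.transform import Rotation as R
def snap(n,f,crop=None,s=1):
    st=read_state(); g=get_image(n); im=g["color"]
    if n=="wrist":
        T=np.eye(4);T[:3,:3]=R.from_quat(st["ee_rot"]).as_matrix();T[:3,3]=st["position"]
        C=np.linalg.inv(T@np.array(g["tool_from_camera"]))
    else: C=np.array(g["camera_from_world"])
    np.savez(f"pics/{f}.npz",K=g["mtx"],C=C,im=im)
    view(f,crop,s)
def view(f,crop=None,s=1,out=None):
    im=np.load(f"pics/{f}.npz")["im"]
    if crop: a,b,c,d=crop; im=im[b:d,a:c]
    im=cv2.resize(im,None,fx=s,fy=s,interpolation=cv2.INTER_CUBIC)
    cv2.imwrite(f"pics/{out or f}.png",im)
def pt(f,u,v,z):
    d=np.load(f"pics/{f}.npz");K,C=d["K"],d["C"];W=np.linalg.inv(C)
    r=W[:3,:3]@np.linalg.solve(K,[u,v,1.]);o=W[:3,3]
    return o+r*(z-o[2])/r[2]
def px(f,p):
    d=np.load(f"pics/{f}.npz");q=d["C"][:3]@np.r_[p,1];q=d["K"]@q;return q[:2]/q[2]
E
python3 - <<'E'
from h import *
np.set_printoptions(precision=2,suppress=True)
for n in("scene","top","wrist"):
    snap(n,n+"0"); d=np.load(f"pics/{n}0.npz"); print(n,d["K"],np.linalg.inv(d["C"]))
print(read_state())
E
```

```text
scene [[377.68   0.   317.76]
 [  0.   377.68 201.55]
 [  0.     0.     1.  ]] [[   0.85    0.41   -0.32  884.11]
 [   0.52   -0.69    0.5  -560.5 ]
 [  -0.02   -0.59   -0.81 1118.37]
 [   0.      0.      0.      1.  ]]
top [[408.81   0.   313.47]
 [  0.   408.81 197.14]
 [  0.     0.     1.  ]] [[   0.     -1.      0.08  415.26]
 [  -1.     -0.      0.01   -4.85]
 [  -0.01   -0.08   -1.   1567.4 ]
 [   0.      0.      0.      1.  ]]
wrist [[333.51   0.   320.  ]
 [  0.   333.51 202.99]
 [  0.     0.     1.  ]] [[  -0.38    0.89    0.25  172.68]
 [   0.93    0.36    0.1  -604.4 ]
 [   0.      0.27   -0.96  372.19]
 [   0.      0.      0.      1.  ]]
{'clock': 0.15, 'joints': array([-0.93,  0.39,  0.01, -0.  , -1.19, -0.26]), 'joint_vel': array([-0.  , -0.  ,  0.01,  0.  ,  0.  ,  0.  ]), 'joint_efforts': array([ -0.  , -39.27,  18.86,   4.19,  -0.  ,   0.  ]), 'position': array([ 235.75, -578.66,  403.9 ]), 'ee_rot': array([-0.19,  0.98,  0.  , -0.  ]), 'contact_force': array([-0.4 , -0.77,  0.89]), 'wrist_torque': array([ 0.03, -0.02,  0.  ]), 'gripper_width': 85.21478414397126}
```

View pics/scene0.png

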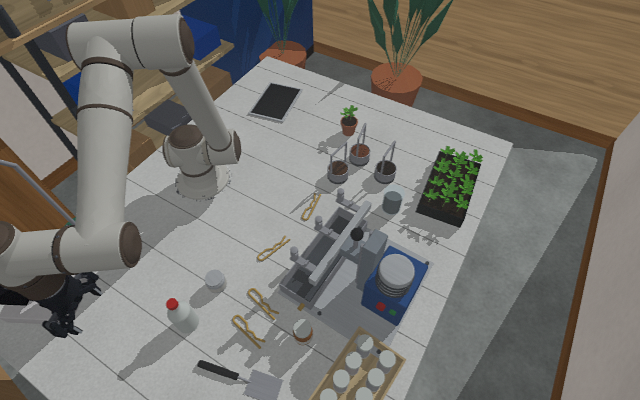

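View pics/top0.png

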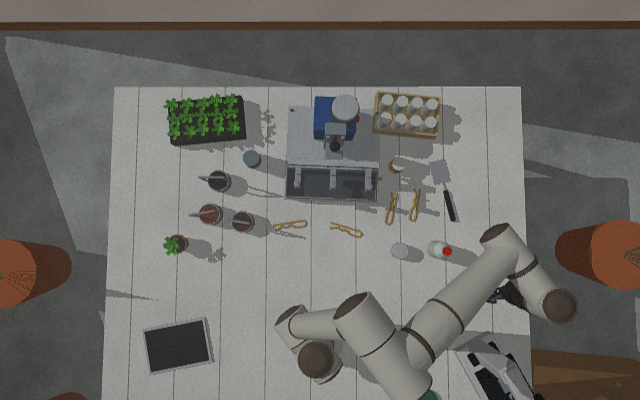

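The scene shows three cans at top left of the bench, four clips, and the machine with three hooks facing the robot. The top view has the cans at about (218,181), (211,214) and (243,221), the clips at about (290,225), (346,229), (391,207) and (413,205), and the knob at about (335,145). I'll enlarge the area.

```bash
python3 - <<'E'
from h import *
view("top0",(160,120,470,270),2.58,"a"); view("scene0",(220,90,440,350),2.3,"b")
E
```

```text
(no output)
```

View pics/a.png

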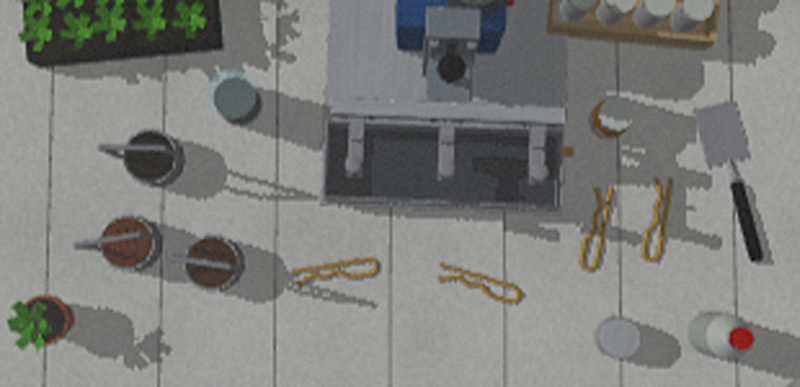

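View pics/b.png

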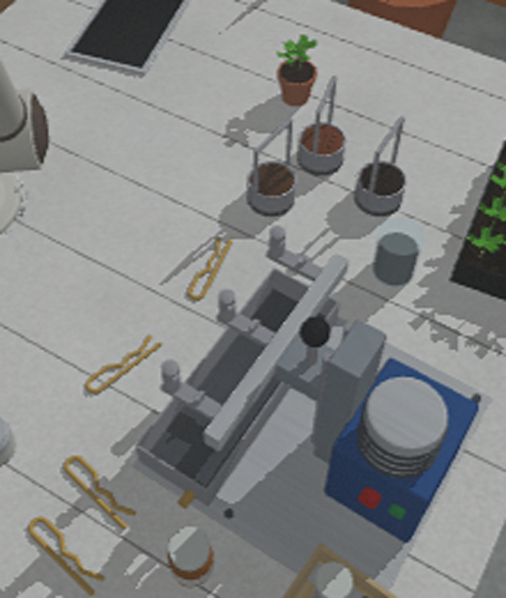

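Enlarged top view: cans (dark, red, brown) with bars roughly along y; knob at crop (452,68). In the enlarged scene the knob is at (315,331) and the post tops at (278,232), (227,296) and (171,367). Next I triangulate these.

```bash
cat >> h.py <<'E'
def tri(obs):
    A=[];b=[]
    for f,u,v in obs:
        d=np.load(f"pics/{f}.npz");W=np.linalg.inv(d["C"]);r=W[:3,:3]@np.linalg.solve(d["K"],[u,v,1.]);r/=np.linalg.norm(r)
        P=np.eye(3)-np.outer(r,r);A.append(P);b.append(P@W[:3,3])
    A=np.vstack(A);b=np.hstack(b);x=np.linalg.lstsq(A,b,rcond=None)[0]
    return x.round(1),round(float(np.linalg.norm(A@x-b)),1)
E
python3 - <<'E'
from h import *
T=lambda x,y:("top0",160+x/2.58,120+y/2.58)
S=lambda x,y:("scene0",220+x/2.3,90+y/2.3)
print("knob",tri([T(452,68),S(315,331)]))
for n,t,s in(("h3",(355,168),(278,232)),("h2",(446,170),(227,296)),("h1",(538,170),(171,367))):print(n,tri([T(*t),S(*s)]))
for n,t in(("dark",(152,157)),("red",(130,243)),("brown",(214,263))):print(n,pt(*T(*t),48)) 
for n,s in(("dark",(380,188)),("red",(322,146)),("brown",(271,187))):print(n,pt(*S(*s),48)) 
for n,t in(("c1",(335,270)),("c2",(480,280)),("c3",(597,230)),("c4",(657,220))):print(n,pt(*T(*t),3)) 
print([pt(*T(*p),60) for p in((326,200),(562,207))])
print([pt(*T(*p),60) for p in((100,149),)])
for n,p in (("d",(100,149)),("d2",(178,152)),("r",(76,247)),("r2",(140,238)),("b",(176,262)),("b2",(238,266))):print(n,pt(*T(*p),150))
E
```

```text
knob (array([685.6, -62.7, 250.2]), 2.7)
h3 (array([564.1,  62.6, 219.2]), 6.8)
h2 (array([560. , -55.5, 217.9]), 3.9)
h1 (array([ 558. , -174.7,  220.5]), 0.7)
dark [594.25567415 363.0201196   48.        ]
red [469.32692808 392.34914998  48.        ]
brown [440.72858973 270.46907773  48.        ]
dark [605.23096806 347.45575673  48.        ]
red [481.54665475 382.50226564  48.        ]
brown [452.53227288 259.82619141  48.        ]
c1 [431.46264475  99.01639855   3.        ]
c2 [ 417.119417   -115.49337463    3.        ]
c3 [ 491.34000249 -289.07806999    3.        ]
c4 [ 506.31214851 -378.06232098    3.        ]
[array([531.02674594, 108.79462771,  60.        ]), array([ 521.42300751, -229.14708926,   60.        ])]
[array([604.3806505 , 435.50653723,  60.        ])]
d [593.08897967 409.21479748 150.        ]
d2 [589.0898343  303.15471199 150.        ]
r [460.1904708  438.45542559 150.        ]
r2 [472.45260432 352.33024141 150.        ]
b [440.26723278 303.1637543  150.        ]
b2 [435.05518764 219.64090448 150.        ]
```

Request:
apply_moves(
  fingers=[0,0,0,0,0,0,0,0,0,0],
  dp=[
    [26.4,52.2,8],
    [26.4,52.2,8],
    [26.4,52.2,8],
    [26.4,52.2,8],
    [26.4,52.2,8],
    [26.4,52.2,8],
    [26.4,52.2,8],
    [26.4,52.2,8],
    [26.4,52.2,8],
    [26.4,52.2,8],
  ],
  yaw=[-23.5,-23.5,-23.5,-23.5,-23.5,-23.5,-23.5,-23.5,-23.5,-23.5],
)

```text
clock: 1.15
position: [457.7, -138.4, 471.6]
ee_rot: [0.012, 1.0, 0.001, 0.0]
contact_force: [1.8, -0.8, -0.4]
gripper_width: 85.3
```

Request:
apply_moves(
  fingers=[0,0,0,0,0],
  dp=[
    [4.2,8.2,1.3],
    [4.2,8.2,1.3],
    [4.2,8.2,1.3],
    [4.2,8.2,1.3],
    [4.2,8.2,1.3],
  ],
  yaw=[0,0,0,0,0],
)

```text
clock: 1.65
position: [499.2, -56.9, 484.1]
ee_rot: [0.012, 1.0, 0.001, -0.0]
contact_force: [-0.7, 0.2, -0.2]
gripper_width: 85.3
```

```bash
python3 - <<'E'
from h import *
snap("wrist","w1",None,1.25); print(read_state()["position"])
E
```

```text
[499.12346076 -57.27823894 484.2655578 ]
```

View pics/w1.png

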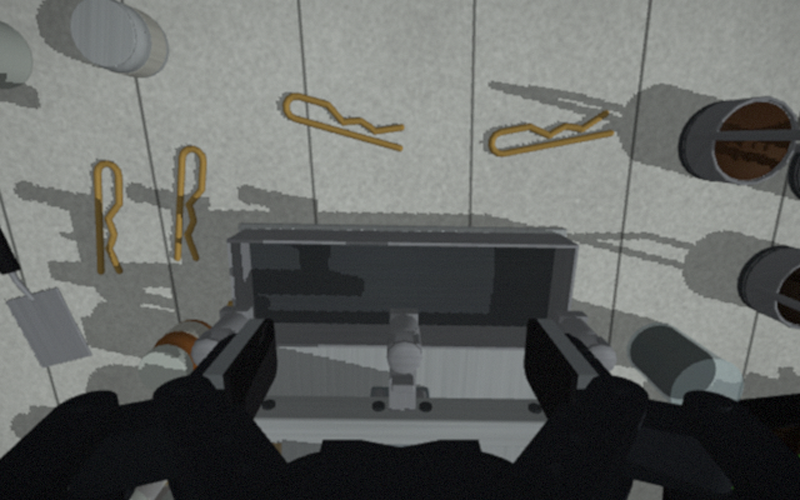

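The wrist view has image right = +y and image down = +x. It shows hook 2's post at about (405,350), clips in front at (105,215), (190,205), (345,125) and (550,133), all with the arm on the expected side. Now the knob.

Request:
apply_moves(
  fingers=[0,0,0,0,0,0.2,0.2,0.2,0.2],
  dp=[
    [18.6,-0.5,0],
    [18.6,-0.5,0],
    [18.6,-0.5,0],
    [18.6,-0.5,0],
    [18.6,-0.5,0],
    [18.6,-0.5,-4],
    [18.6,-0.5,-8.2],
    [18.6,-0.5,-8.2],
    [18.6,-0.5,-8.2],
  ],
  yaw=[0,0,0,0,0,0,0,0,0],
)

```text
clock: 2.6
position: [684.8, -63.4, 403.2]
ee_rot: [0.013, 1.0, 0.0, -0.001]
contact_force: [0.4, -0.9, 1.0]
gripper_width: 68.4
```

Request:
apply_moves(
  fingers=[1,1,1,1,1,1],
  dp=[
    [0,0,0],
    [0,0,0],
    [0,0,0],
    [0,0,0],
    [0,0,0],
    [0,0,0],
  ],
  yaw=[0,0,0,0,0,0],
)

```text
clock: 3.2
position: [684.8, -61.4, 407.6]
ee_rot: [0.012, 1.0, 0.002, 0.003]
contact_force: [-1.9, 6.5, 6.3]
gripper_width: 33.2
```

Request:
apply_moves(
  fingers=[1,1,1,1],
  dp=[
    [0,0,0.7],
    [0,0,1.4],
    [0,0,2],
    [0,0,2],
  ],
  yaw=[0,0,0,0],
)

```text
clock: 3.6
position: [685.1, -61.5, 425.3]
ee_rot: [0.012, 1.0, 0.003, 0.002]
contact_force: [4.6, -0.8, -12.0]
gripper_width: 32.8
```

Request:
apply_moves(
  fingers=[1,1,1],
  dp=[
    [0,0,0.5],
    [0,0,1],
    [0,0,1],
  ],
  yaw=[0,0,0],
)

```text
clock: 3.9
position: [685.4, -61.6, 433.2]
ee_rot: [0.012, 1.0, 0.003, 0.001]
contact_force: [4.0, -1.5, -12.9]
gripper_width: 32.8
```

Request:
apply_moves(
  fingers=[1,1,1],
  dp=[
    [0,0,0.5],
    [0,0,1],
    [0,0,1],
  ],
  yaw=[0,0,0],
)

```text
clock: 4.2
position: [685.6, -61.7, 441.8]
ee_rot: [0.012, 1.0, 0.003, 0.0]
contact_force: [4.4, -2.5, -13.2]
gripper_width: 33.3
```

Request:
apply_moves(
  fingers=[1,1,1],
  dp=[
    [0,0,0.5],
    [0,0,0.8],
    [0,0,0.8],
  ],
  yaw=[0,0,0],
)

```text
clock: 4.5
position: [685.7, -61.8, 448.7]
ee_rot: [0.013, 1.0, 0.003, -0.0]
contact_force: [4.6, -2.3, -13.7]
gripper_width: 33.0
```

Request:
apply_moves(
  fingers=[1,1,1],
  dp=[
    [0,0,0.5],
    [0,0,0.8],
    [0,0,0.8],
  ],
  yaw=[0,0,0],
)

```text
clock: 4.8
position: [685.9, -61.8, 455.8]
ee_rot: [0.013, 1.0, 0.004, -0.0]
contact_force: [5.4, -3.1, -12.8]
gripper_width: 33.0
```

Request:
apply_moves(
  fingers=[1,1,1],
  dp=[
    [0,0,0.5],
    [0,0,0.8],
    [0,0,0.8],
  ],
  yaw=[0,0,0],
)

```text
clock: 5.1
position: [686.2, -61.9, 461.5]
ee_rot: [0.013, 1.0, 0.004, -0.001]
contact_force: [5.9, -2.8, -16.9]
gripper_width: 33.2
```

Request:
apply_moves(
  fingers=[1,1,1],
  dp=[
    [0,0,0.5],
    [0,0,0.8],
    [0,0,0.8],
  ],
  yaw=[0,0,0],
)

```text
clock: 5.4
position: [687.3, -62.2, 461.6]
ee_rot: [0.013, 1.0, 0.005, -0.005]
contact_force: [11.0, -5.2, -29.2]
gripper_width: 33.0
```

Request:
apply_moves(
  fingers=[1,1],
  dp=[
    [0,0,0.4],
    [0,0,0.4],
  ],
  yaw=[0,0],
)

```text
clock: 5.6
position: [688.0, -62.2, 461.5]
ee_rot: [0.014, 1.0, 0.005, -0.007]
contact_force: [7.5, -4.7, -20.8]
gripper_width: 33.0
```

Request:
apply_moves(
  fingers=[0.2,0.2,0.2,0.2,0,0,0,0,0,0],
  dp=[
    [0,0,-0.3],
    [0,0,-0.3],
    [0,0,-0.3],
    [0,0,4],
    [0,0,9],
    [-5,0,10],
    [-9.8,0,10],
    [-9.8,0,10],
    [-9.8,0,10],
    [-9.8,0,10],
  ],
  yaw=[0,0,0,0,0,0,0,0,0,0],
)

```text
clock: 6.6
position: [590.0, -62.2, 563.4]
ee_rot: [0.013, 1.0, 0.005, -0.006]
contact_force: [0.0, -0.0, 0.0]
gripper_width: 85.3
```

```bash
python3 - <<'E'
from h import *
st=read_state();print(st["position"],st["ee_rot"])
snap("wrist","w2",(100,60,540,400),1.8);snap("top","top1");snap("scene","scene1") 
E
```

```text
[589.95482493 -62.2117524  563.37457531] [ 0.01349269  0.99988088  0.00487501 -0.00569237]
```

View pics/w2.png

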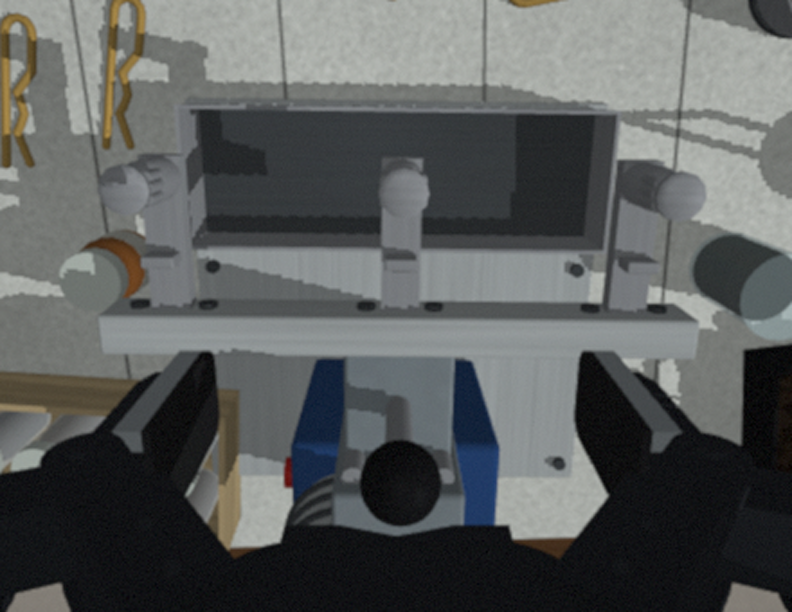

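Wrist crop: post tops at (125,189), (405,190) and (682,195); knob at (400,482). The carrier is up.

```bash
python3 - <<'E'
from h import *
w=lambda x,y:("w2",100+x/1.8,60+y/1.8)
print(np.linalg.inv(np.load("pics/w2.npz")["C"])[:3,3])
for p in((125,189),(405,190),(682,195)):
  print([pt(*w(*p),z).round(1) for z in(270,275,280)])
print("knob",pt(*w(400,482),305))
# stop fronts top edge centre (z seat+14=250), beam front top edge (z 246)
print("stops",[pt(*w(*p),250).round(1) for p in((162,252),(400,250),(637,252))])
print("beam edge",[pt(*w(*p),246).round(1) for p in((102,317),(697,318))], "arms@beam",[pt(*w(*p),236).round(1) for p in((171,303),(401,305),(628,308))])
# clips from w1 (scale 1.25): leg points
for n,a,b in(("c1",(498,155),(612,132)),("c2",(290,118),(402,149)),("c3",(182,155),(179,258)),("c4",(98,170),(101,271))):
  a,b=[pt("w1",q[0]/1.25,q[1]/1.25,3.5)[:2] for q in(a,b)];d=b-a;print(n,a.round(),b.round(),np.degrees(np.arctan2(d[1],d[0])).round(1),np.linalg.norm(d).round())
E
python3 - <<'E'
from h import *
view("top1",(160,150,300,260),5)
E
```

```text
[521.62551615 -60.38157043 532.60625063]
[array([ 557. , -177.2,  270. ]), array([ 556.3, -175. ,  275. ]), array([ 555.7, -172.8,  280. ])]
[array([560.9, -54.8, 270. ]), array([560.1, -54.9, 275. ]), array([559.4, -55. , 280. ])]
[array([566.5,  67.7, 270. ]), array([565.6,  65.3, 275. ]), array([564.8,  62.9, 280. ])]
knob [683.32302545 -60.58021671 305.        ]
stops [array([ 590.7, -172.6,  250. ]), array([593. , -57.4, 250. ]), array([597.4,  58.1, 250. ])]
beam edge [array([ 624.6, -208.6,  246. ]), array([634.2,  93.2, 246. ])] arms@beam [array([ 621.5, -177. ,  236. ]), array([626.2, -57.5, 236. ]), array([631.4,  61.6, 236. ])]
c1 [450.  48.] [430. 165.] 99.9 119.0
c2 [ 409. -167.] [442. -53.] 73.6 119.0
c3 [ 443. -283.] [ 555. -305.] -10.9 114.0
c4 [ 456. -375.] [ 568. -395.] -10.6 114.0
```

View pics/top1.png

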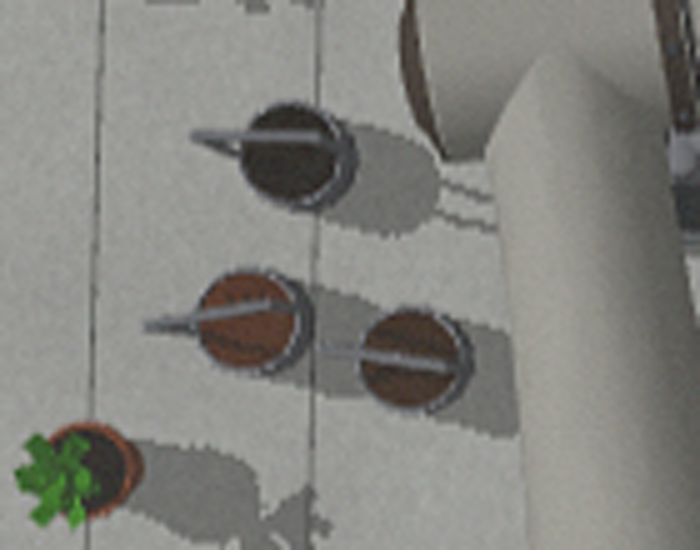

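Top crop: dark can rim centre (290,157), red (247,320), brown (410,357); the bars' left ends are at (195,135), (148,326) and (325,352). I'll go above the cans with the jaws along x.

Request:
apply_moves(
  fingers=[0,0,0,0,0,0,0,0,0,0],
  dp=[
    [-7.5,35,-8.3],
    [-7.5,35,-8.3],
    [-7.5,35,-8.3],
    [-7.5,35,-8.3],
    [-7.5,35,-8.3],
    [-7.5,35,-8.3],
    [-7.5,35,-8.3],
    [-7.5,35,-8.3],
    [-7.5,35,-8.3],
    [-7.5,35,-8.3],
  ],
  yaw=[91.5,91.5,91.5,91.5,91.5,91.5,91.5,91.5,91.5,91.5],
)

```text
clock: 7.75
position: [516.5, 289.8, 477.3]
ee_rot: [-0.675, 0.738, -0.002, -0.01]
contact_force: [0.0, -0.4, 0.2]
gripper_width: 85.4
```

Request:
apply_moves(
  fingers=[0,0,0],
  dp=[
    [0,0,0],
    [0,0,0],
    [0,0,0],
  ],
  yaw=[5,5,5],
)

```text
clock: 8.05
position: [517.0, 290.2, 476.7]
ee_rot: [-0.705, 0.709, -0.002, -0.01]
contact_force: [-0.4, -0.0, -0.1]
gripper_width: 85.3
```

```bash
python3 - <<'E'
from h import *
st=read_state();print(st["position"],st["ee_rot"])
snap("wrist","w3",None,1.25)
E
```

```text
[517.03466639 290.18302864 476.72954635] [-0.70534217  0.70879496 -0.00212071 -0.00988108]
```

View pics/w3.png

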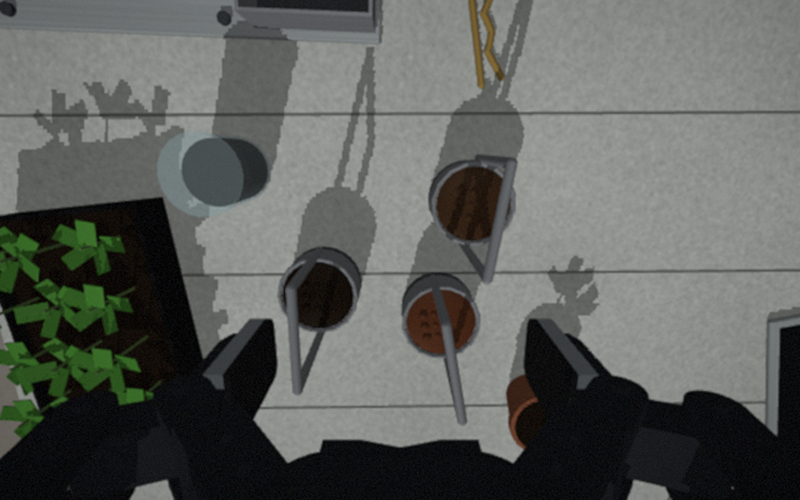

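Here image down is +y and right is −x. Bars: dark (292,290)-(297,390), brown (512,160)-(489,278), red about (441,310)-(462,421).

```bash
python3 - <<'E'
from h import *
for n,a,b,c in(("dark",(292,290),(297,390),(319,293)),("brown",(512,160),(489,278),(472,202)),("red",(441,310),(462,421),(441,319))):
  a,b=[pt("w3",q[0]/1.25,q[1]/1.25,150)[:2] for q in(a,b)];d=b-a
  print(n,a.round(1),b.round(1),"mid",((a+b)/2).round(1),"tilt",np.degrees(np.arctan2(-d[0],d[1])).round(1),np.linalg.norm(d).round(1),"rim",pt("w3",c[0]/1.25,c[1]/1.25,48).round(1))
E
```

```text
dark [594.3 326.2] [596.1 410.8] mid [595.2 368.5] tilt -1.3 84.6 rim [594.2 365.6  48. ]
brown [435.  231.9] [446.8 317.9] mid [440.9 274.9] tilt -7.8 86.8 rim [443.1 274.5  48. ]
red [482.2 343.2] [462.9 441. ] mid [472.5 392.1] tilt 11.1 99.7 rim [470.3 394.9  48. ]
```

```bash
cat >> h.py <<'E'
def gp():
    s=read_state();M=R.from_quat(s["ee_rot"]).as_matrix()
    print("grasp",(s["position"]+M[:,2]*155).round(1),"jaw",np.degrees(np.arctan2(M[1,1],M[0,1])).round(1),"tilt",(M[:2,2]).round(3),"F",np.round(s["contact_force"],1),"w",round(float(s["gripper_width"]),1),"t",s["clock"])
E
python3 -c "from h import *;gp()"
```

```text
grasp [515.3 287.4 321.9] jaw 179.7 tilt [-0.011 -0.017] F [-0.4 -1.1  0.4] w 85.1 t 8.1
```

Request:
apply_moves(
  fingers=[0,0,0.3,0.3,0.3,0.3,0.3,0.3],
  dp=[
    [-4,0.8,-2],
    [-7.1,1.3,-4],
    [-7.1,1.3,-8],
    [-7.1,1.3,-12],
    [-7.1,1.3,-15],
    [-7.1,1.3,-17],
    [-7.1,1.3,-17],
    [-7.1,1.3,-17],
  ],
  yaw=[-7.5,-7.5,-7.5,-7.5,-7.5,-7.5,-7.5,-7.5],
)

```text
clock: 8.9
position: [446.4, 303.3, 307.5]
ee_rot: [-0.657, 0.753, -0.002, -0.01]
contact_force: [1.1, -0.9, 0.2]
gripper_width: 60.1
```

```bash
python3 - <<'E'
from h import *
gp();snap("wrist","w4",(160,100,480,400),1.8)
E
```

```text
grasp [444.5 301.  152.5] jaw 172.2 tilt [-0.012 -0.015] F [ 1.1 -0.9  0.2] w 60.1 t 8.9
```

View pics/w4.png

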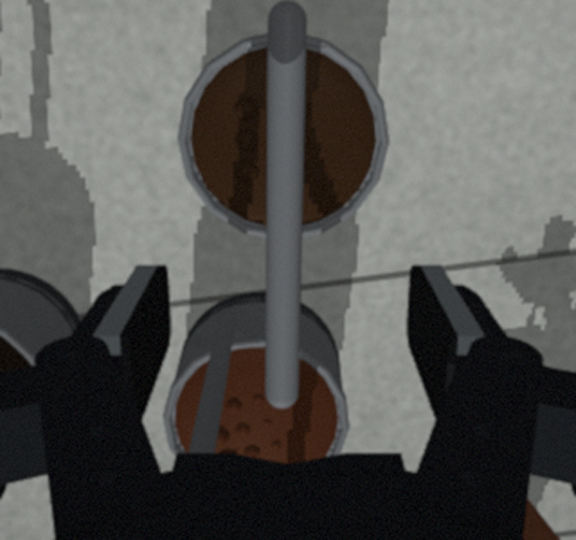

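Bar is centred between the fingers. I grip, lift, and carry it to hook 1 along the front.

Request:
apply_moves(
  fingers=[1,1,1,1,1,1,1,1,1,1],
  dp=[
    [0,0,0],
    [0,0,0],
    [0,0,0],
    [0,0,0],
    [0,0,0],
    [0,0,1],
    [0,0,4],
    [0,0,8],
    [0,0,12],
    [0,0,15.5],
  ],
  yaw=[0,0,0,0,0,0,0,0,0,0],
)

```text
clock: 9.95
position: [446.2, 303.1, 465.3]
ee_rot: [-0.657, 0.753, -0.001, -0.009]
contact_force: [-0.2, 1.1, -2.3]
gripper_width: 5.3
```

```bash
python3 -c "from h import *;gp()"
```

```text
grasp [444.4 301.  310.3] jaw 172.2 tilt [-0.011 -0.013] F [-0.2  1.1 -2.3] w 5.3 t 9.95
```

Request:
apply_moves(
  fingers=[1,1,1,1,1,1,1,1,1,1],
  dp=[
    [0,-3,0],
    [0,-7.5,0],
    [0,-12,0],
    [0,-16.5,0],
    [0,-21,0],
    [0,-25.5,0],
    [0,-30,0],
    [0,-34.5,0],
    [1,-39,0],
    [1,-42,0],
  ],
  yaw=[0,1,2,3,4,5,5.9,5.9,5.9,5.9],
)

```text
clock: 10.95
position: [455.9, -119.3, 465.3]
ee_rot: [-0.695, 0.719, -0.002, -0.009]
contact_force: [1.1, 1.6, -1.8]
gripper_width: 5.6
```

```bash
python3 -c "from h import *;gp()"
```

```text
grasp [ 454.4 -121.5  310.3] jaw 178.0 tilt [-0.01  -0.014] F [ 1.1  1.6 -1.8] w 5.6 t 10.95
```

Request:
apply_moves(
  fingers=[1,1,1,1,1,1,1,1,1,1],
  dp=[
    [3,-2.8,0],
    [6.5,-2.8,0],
    [10,-2.8,0],
    [12.7,-2.8,0],
    [12.7,-2.8,0],
    [12.7,-2.8,0],
    [12.7,-2.8,-1.5],
    [12.7,-2.8,-3],
    [12.7,-2.8,-3],
    [12.7,-2.8,-3],
  ],
  yaw=[0,0,0,0,0,0,0,0,0,0],
)

```text
clock: 11.95
position: [582.2, -147.4, 436.1]
ee_rot: [-0.695, 0.719, -0.002, -0.009]
contact_force: [0.8, 0.2, -2.8]
gripper_width: 5.6
```

```bash
python3 - <<'E'
from h import *
gp();snap("wrist","w5",(160,100,480,400),1.8)
E
```

```text
grasp [ 580.6 -149.6  281.1] jaw 178.0 tilt [-0.01  -0.015] F [ 0.8  0.2 -2.8] w 5.6 t 11.95
```

View pics/w5.png

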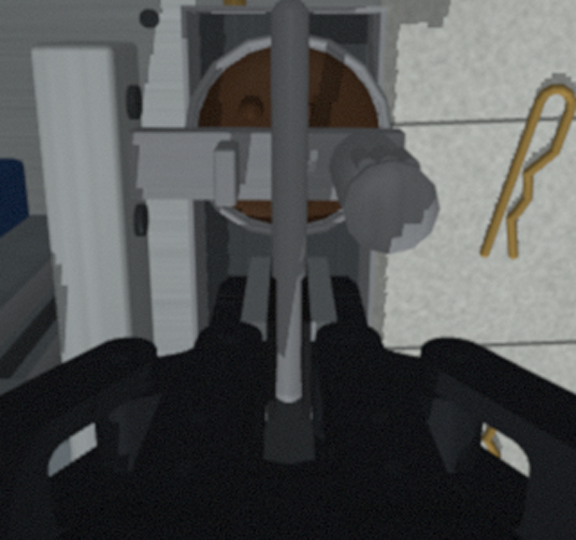

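Bar sits over the mouth, between the stop (right edge at column 236) and the post base (about 340). Numeric check of the hook from this view:

```bash
python3 - <<'E'
from h import *
w=lambda x,y:("w5",160+x/1.8,100+y/1.8)
print("stopfront",pt(*w(236,172),246),"arm edges",pt(*w(270,130),236),pt(*w(270,198),236),"post top",pt(*w(391,208),276), "beam edge",pt(*w(133,60),246),pt(*w(133,300),246))
E
```

```text
stopfront [ 593.13085458 -178.20324789  246.        ] arm edges [ 583.64550566 -187.78609816  236.        ] [ 584.48284024 -167.66281457  236.        ] post top [ 556.04268152 -175.6496627   276.        ] beam edge [ 618.18627932 -209.0399416   246.        ] [ 624.91281721 -141.39405654  246.        ]
```

Request:
apply_moves(
  fingers=[1,1,1,1],
  dp=[
    [0,0,-1.5],
    [0,0,-3],
    [0,0,-3.4],
    [0,0,-3.4],
  ],
  yaw=[0,0,0,0],
)

```text
clock: 12.4
position: [582.4, -147.4, 402.9]
ee_rot: [-0.695, 0.719, -0.002, -0.009]
contact_force: [0.9, 0.4, -2.8]
gripper_width: 5.4
```

Request:
apply_moves(
  fingers=[1,1,1],
  dp=[
    [0,0,-0.3],
    [0,0,-0.4],
    [0,0,-0.4],
  ],
  yaw=[0,0,0],
)

```text
clock: 12.7
position: [582.4, -147.4, 399.3]
ee_rot: [-0.695, 0.719, -0.003, -0.008]
contact_force: [1.1, -0.3, -2.6]
gripper_width: 5.6
```

Request:
apply_moves(
  fingers=[1,1,1],
  dp=[
    [0,0,-0.2],
    [0,0,-0.3],
    [0,0,-0.3],
  ],
  yaw=[0,0,0],
)

```text
clock: 13.0
position: [582.6, -147.3, 397.5]
ee_rot: [-0.695, 0.719, -0.003, -0.008]
contact_force: [-1.0, 1.4, 2.3]
gripper_width: 5.9
```

Request:
apply_moves(
  fingers=[1,1,1],
  dp=[
    [0,0,-0.2],
    [0,0,-0.2],
    [0,0,-0.2],
  ],
  yaw=[0,0,0],
)

```text
clock: 13.3
position: [582.4, -147.2, 397.2]
ee_rot: [-0.695, 0.719, -0.004, -0.008]
contact_force: [-3.7, 1.9, 6.3]
gripper_width: 5.3
```

Can 1 (brown) is seated; I release it and go to the red can.

Request:
apply_moves(
  fingers=[0.65,0.65,0.65,0.65,0.65,0.65,0.65,0.65],
  dp=[
    [0,0,0],
    [0,0,0],
    [0,0,0],
    [0,0,0.5],
    [0,0,2],
    [0,0,5],
    [0,0,9],
    [-3,0,9],
  ],
  yaw=[0,0,0,0,0,0,0,0],
)

```text
clock: 14.1
position: [555.0, -147.5, 492.7]
ee_rot: [-0.695, 0.719, -0.009, -0.004]
contact_force: [-0.6, 1.0, 0.1]
gripper_width: 29.6
```

Request:
apply_moves(
  fingers=[0.3,0.3,0.3,0.3,0.3,0.3,0.3,0.3,0.3,0.3],
  dp=[
    [-5,5,0],
    [-8,10,0],
    [-8,15,0],
    [-8,20,0],
    [-8,25,0],
    [-8,30,0],
    [-8,35,0],
    [-8,40,0],
    [-8,44,0],
    [-8,48,0],
  ],
  yaw=[0,0,2,4,6,8,10,12.5,12.5,12.5],
)

```text
clock: 15.1
position: [474.5, 331.1, 493.2]
ee_rot: [0.77, -0.638, 0.01, 0.003]
contact_force: [1.4, 0.2, -0.4]
gripper_width: 59.9
```

```bash
python3 - <<'E'
from h import *
gp();snap("wrist","w6",None,1)
view("w6",(100,60,540,400),1.8)
E
```

```text
grasp [476.2 328.4 338.2] jaw -169.4 tilt [ 0.011 -0.017] F [ 1.4  0.2 -0.4] w 59.9 t 15.1
```

View pics/w6.png

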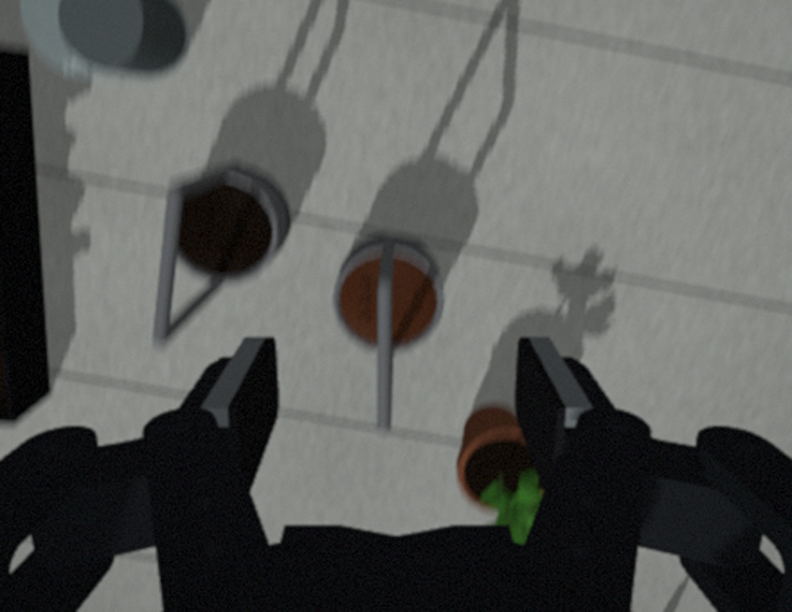

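Red bar: aligned with the fingers, far end at (385,428); dark bar (175,190)-(161,342).

```bash
python3 - <<'E'
from h import *
w=lambda x,y:pt("w6",100+x/1.8,60+y/1.8,150)[:2]
for a,b in(((386,290),(385,428)),((175,190),(161,342))):
  a,b=w(*a),w(*b);d=b-a;L=np.linalg.norm(d);u=d/L;print(a.round(1),b.round(1),L.round(1),"tilt",np.degrees(np.arctan2(-d[0],d[1])).round(1),"mid from far end",(b-45*u).round(1))
gp()
E
```

```text
[476.5 362.6] [461.9 445.3] 84.0 tilt 10.1 mid from far end [469.7 401. ]
[595.3 329.4] [594.9 416.3] 87.0 tilt 0.3 mid from far end [595.1 371.3]
grasp [476.7 334.8 336.5] jaw -169.1 tilt [ 0.012 -0.015] F [3.7 3.2 0.2] w 59.9 t 15.15
```

Request:
apply_moves(
  fingers=[0.3,0.3,0.3,0.3,0.3,0.3,0.3],
  dp=[
    [-0.2,3.7,-4],
    [-0.2,3.7,-8],
    [-0.2,3.7,-12],
    [-0.2,3.7,-15.5],
    [-0.2,3.7,-18.4],
    [-0.2,3.7,-18.4],
    [-0.2,3.7,-18.4],
  ],
  yaw=[-0.8,-0.8,-0.8,-0.8,-0.8,-0.8,-0.8],
)

```text
clock: 15.85
position: [473.4, 374.5, 308.1]
ee_rot: [0.767, -0.642, 0.01, 0.002]
contact_force: [-0.2, 1.2, 0.7]
gripper_width: 60.1
```

```bash
python3 - <<'E'
from h import *
gp();snap("wrist","w7",(160,100,480,400),1.8)
E
```

```text
grasp [475.3 372.  153.2] jaw -169.9 tilt [ 0.012 -0.016] F [-0.2  1.2  0.7] w 60.1 t 15.85
```

Request:
apply_moves(
  fingers=[1,1,1,1,1,1,1,1,1,1],
  dp=[
    [0,0,0],
    [0,0,0],
    [0,0,0],
    [0,0,0],
    [0,0,0],
    [0,0,1],
    [0,0,4],
    [0,0,8],
    [0,0,12],
    [0,0,15.5],
  ],
  yaw=[0,0,0,0,0,0,0,0,0,0],
)

```text
clock: 16.9
position: [473.4, 374.5, 466.2]
ee_rot: [0.767, -0.642, 0.01, 0.001]
contact_force: [0.9, 1.3, -2.7]
gripper_width: 5.8
```

Request:
apply_moves(
  fingers=[1,1,1,1,1,1,1,1,1,1],
  dp=[
    [0,-3,0],
    [0,-7.5,0],
    [0,-12,0],
    [0,-16.5,0],
    [0,-21,0],
    [0,-25.5,0],
    [0,-30,0],
    [0,-34.5,0],
    [0,-39,0],
    [0,-42,0],
  ],
  yaw=[0,-2,-4,-6,-8,-10,-12,-12,-12,-12],
)

```text
clock: 17.9
position: [472.5, -48.0, 466.2]
ee_rot: [-0.695, 0.719, -0.009, -0.002]
contact_force: [0.1, -0.1, -1.9]
gripper_width: 5.4
```

```bash
python3 -c "from h import *;gp()"
```

```text
grasp [474.  -50.4 311.2] jaw 178.0 tilt [ 0.01  -0.016] F [ 0.1 -0.1 -1.9] w 5.4 t 17.9
```

Request:
apply_moves(
  fingers=[1,1,1,1,1,1,1,1,1,1],
  dp=[
    [3,-3.1,0],
    [6.5,-3.1,0],
    [10,-3.1,0],
    [10.9,-3.1,0],
    [10.9,-3.1,0],
    [10.9,-3.1,0],
    [10.9,-3.1,-1.5],
    [10.9,-3.1,-3],
    [10.9,-3.1,-3],
    [10.9,-3.1,-3],
  ],
  yaw=[0,0,0,0,0,0,0,0,0,0],
)

```text
clock: 18.9
position: [580.7, -78.9, 437.1]
ee_rot: [-0.695, 0.719, -0.01, -0.002]
contact_force: [0.6, -0.5, -0.6]
gripper_width: 5.4
```

```bash
python3 - <<'E'
from h import *
gp();snap("wrist","w8",(160,60,480,360),1.8)
E
```

```text
grasp [582.4 -81.4 282.1] jaw 178.1 tilt [ 0.01  -0.016] F [ 0.6 -0.5 -0.6] w 5.4 t 18.9
```

View pics/w8.png

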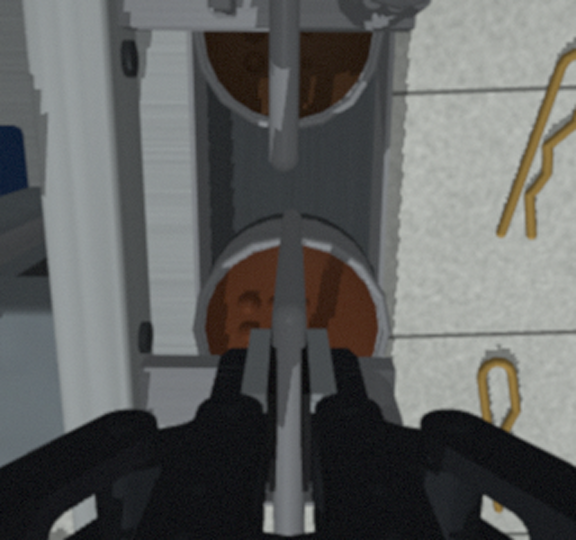

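The brown can hangs on hook 1 (top), the red can's near bar end is at (290,318). Checking y:

```bash
python3 - <<'E'
from h import *
w=lambda x,y:("w8",160+x/1.8,60+y/1.8)
print("near end",pt(*w(290,318),279),"arm edge -y",pt(*w(170,356),236),"can1 far end",pt(*w(284,158),240))
E
```

```text
near end [580.95311354 -99.89820711 279.        ] arm edge -y [619.12661281 -72.60666464 236.        ] can1 far end [ 581.88441068 -132.14790946  240.        ]
```

Request:
apply_moves(
  fingers=[1,1,1,1],
  dp=[
    [0,0,-1.5],
    [0,0,-3],
    [0,0,-3.7],
    [0,0,-3.7],
  ],
  yaw=[0,0,0,0],
)

```text
clock: 19.35
position: [580.9, -78.9, 400.5]
ee_rot: [-0.695, 0.719, -0.01, -0.002]
contact_force: [-0.3, -0.6, -2.2]
gripper_width: 5.6
```

Request:
apply_moves(
  fingers=[1,1,1],
  dp=[
    [0,0,-0.2],
    [0,0,-0.3],
    [0,0,-0.3],
  ],
  yaw=[0,0,0],
)

```text
clock: 19.65
position: [581.2, -78.9, 399.2]
ee_rot: [-0.695, 0.719, -0.011, -0.001]
contact_force: [-0.7, 0.2, 3.1]
gripper_width: 5.7
```

Request:
apply_moves(
  fingers=[0.65,0.65,0.65,0.65,0.65,0.65,0.65,0.65],
  dp=[
    [0,0,-0.1],
    [0,0,0],
    [0,0,0],
    [0,0,0.5],
    [0,0,2],
    [0,0,5],
    [0,0,9],
    [-3,0,9],
  ],
  yaw=[0,0,0,0,0,0,0,0],
)

```text
clock: 20.45
position: [553.7, -78.9, 494.9]
ee_rot: [-0.695, 0.719, -0.016, 0.003]
contact_force: [-0.5, -0.2, -0.4]
gripper_width: 30.5
```

Request:
apply_moves(
  fingers=[0.3,0.3,0.3,0.3,0.3,0.3,0.3,0.3,0.3,0.3],
  dp=[
    [0,5,0],
    [2,10,0],
    [3,15,0],
    [4,20,0],
    [4,25,0],
    [4,30,0],
    [4,34,0],
    [4,37,0],
    [4,37,0],
    [4,37,0],
  ],
  yaw=[0,0,0,1,1,1,1,1,1,1],
)

```text
clock: 21.45
position: [593.6, 291.8, 494.5]
ee_rot: [-0.702, 0.712, -0.016, 0.003]
contact_force: [-0.2, -0.1, 0.2]
gripper_width: 59.8
```

```bash
python3 - <<'E'
from h import *
gp();snap("wrist","w9",(100,60,540,400),1.8)
im=np.load("pics/w9.npz")["im"]
E
```

```text
grasp [597.6 289.  339.6] jaw 179.2 tilt [ 0.026 -0.018] F [-0.2 -0.1  0.2] w 59.8 t 21.45
```

View pics/w9.png

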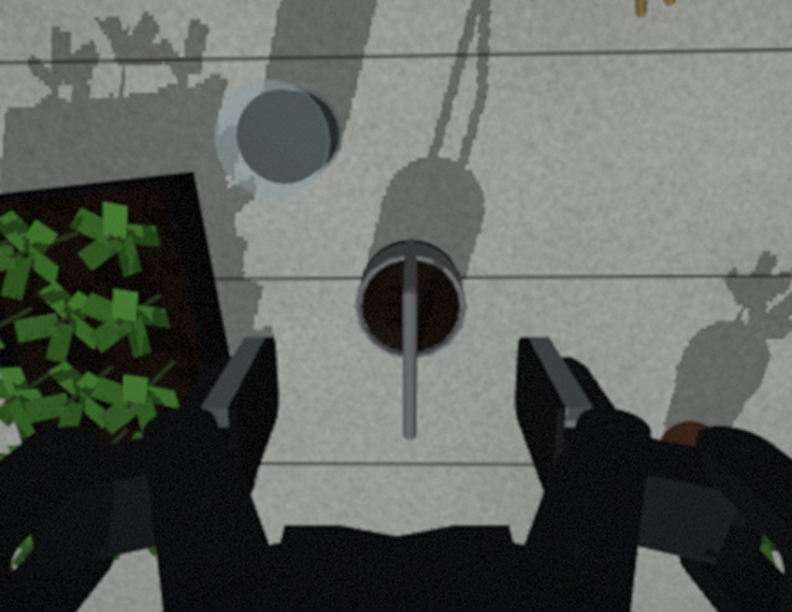

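Dark bar: near end about (410,285), far end (409,437), parallel to the fingers.

```bash
python3 - <<'E'
from h import *
w=lambda x,y:pt("w9",100+x/1.8,60+y/1.8,150)[:2]
a,b=w(410,290),w(409,437);d=b-a;L=np.linalg.norm(d);u=d/L;print(a.round(1),b.round(1),L.round(1),"tilt",np.degrees(np.arctan2(-d[0],d[1])).round(1),"mid from far end",(b-46*u).round(1))
gp()
E
```

```text
[595.1 323. ] [596.3 413.2] 90.2 tilt -0.8 mid from far end [595.7 367.2]
grasp [597.8 288.  340. ] jaw 179.1 tilt [ 0.026 -0.018] F [-0.3 -0.1 -0.9] w 59.7 t 21.5
```

Request:
apply_moves(
  fingers=[0.3,0.3,0.3,0.3,0.3,0.3,0.3],
  dp=[
    [-0.2,5.4,0],
    [-0.2,5.4,-4.5],
    [-0.2,5.4,-9],
    [-0.2,5.4,-13.5],
    [-0.2,5.4,-17],
    [-0.2,5.4,-18.7],
    [-0.2,5.4,-18.7],
  ],
  yaw=[0,0,0,0,0,0,0],
)

```text
clock: 22.2
position: [591.5, 342.8, 304.8]
ee_rot: [-0.701, 0.713, -0.015, -0.0]
contact_force: [-0.3, -0.6, 0.2]
gripper_width: 59.6
```

Request:
apply_moves(
  fingers=[1,1,1,1,1,1,1,1,1,1],
  dp=[
    [0,0,0],
    [0,0,0],
    [0,0,0],
    [0,0,0],
    [0,0,0],
    [0,0,1],
    [0,0,4],
    [0,0,8],
    [0,0,12],
    [0,0,15.5],
  ],
  yaw=[0,0,0,0,0,0,0,0,0,0],
)

```text
clock: 23.2
position: [591.1, 342.8, 461.8]
ee_rot: [-0.701, 0.713, -0.015, -0.0]
contact_force: [-0.0, 0.4, -2.4]
gripper_width: 6.1
```

```bash
python3 -c "from h import *;gp()"
```

```text
grasp [594.4 339.4 306.8] jaw 179.0 tilt [ 0.021 -0.022] F [-0.   0.4 -2.4] w 6.1 t 23.2
```

Request:
apply_moves(
  fingers=[1,1,1,1,1,1,1,1,1,1],
  dp=[
    [-2,-2,0],
    [-5,-5,0],
    [-8,-8.5,0],
    [-11,-12,0],
    [-11.5,-16.5,0],
    [-11.5,-21,0],
    [-11.5,-25.5,0],
    [-11.5,-28.5,0],
    [-11.5,-30.5,0],
    [-11.5,-30.5,0],
  ],
  yaw=[-1,-1,-1,-1,-1,-1,-1,-1,-1,-1],
)

```text
clock: 24.2
position: [475.3, 35.8, 461.7]
ee_rot: [-0.693, 0.72, -0.015, -0.001]
contact_force: [-0.8, 0.7, -2.5]
gripper_width: 5.9
```

```bash
python3 -c "from h import *;gp()"
```

```text
grasp [478.2  32.3 306.8] jaw 177.8 tilt [ 0.019 -0.023] F [-0.8  0.7 -2.5] w 5.9 t 24.2
```

Request:
apply_moves(
  fingers=[1,1,1,1,1,1,1,1,1,1],
  dp=[
    [3,0.3,0],
    [6.5,0.3,0],
    [10,0.3,0],
    [10.9,0.3,0],
    [10.9,0.3,0],
    [10.9,0.3,0],
    [10.9,0.3,-2],
    [10.9,0.3,-4],
    [10.9,0.3,-5.5],
    [10.9,0.3,-5.5],
  ],
  yaw=[0,0,0,0,0,0,0,0,0,0],
)

```text
clock: 25.2
position: [582.4, 38.9, 404.9]
ee_rot: [-0.694, 0.72, -0.013, -0.003]
contact_force: [0.2, 0.4, -1.9]
gripper_width: 5.5
```

```bash
python3 -c "from h import *;gp()"
```

```text
grasp [584.5  35.2 250. ] jaw 177.8 tilt [ 0.014 -0.023] F [ 0.2  0.4 -1.9] w 5.5 t 25.2
```

Request:
apply_moves(
  fingers=[1,1,1],
  dp=[
    [0,0,-0.5],
    [0,0,-1],
    [0,0,-1],
  ],
  yaw=[0,0,0],
)

```text
clock: 25.5
position: [582.2, 39.0, 395.6]
ee_rot: [-0.694, 0.72, -0.013, -0.003]
contact_force: [-0.0, 0.1, -0.6]
gripper_width: 5.4
```

Request:
apply_moves(
  fingers=[1,1,1],
  dp=[
    [0,0,-0.3],
    [0,0,-0.3],
    [0,0,-0.3],
  ],
  yaw=[0,0,0],
)

```text
clock: 25.8
position: [582.1, 38.9, 394.9]
ee_rot: [-0.694, 0.72, -0.014, -0.002]
contact_force: [-3.9, 0.5, 5.5]
gripper_width: 5.9
```

Request:
apply_moves(
  fingers=[0.65,0.65,0.65,0.65,0.65,0.65,0.65,0.65,0.65,0.65],
  dp=[
    [0,0,0.1],
    [0,0,0.1],
    [0,0,0.1],
    [0,0,1],
    [0,0,4],
    [0,0,9],
    [-4,3,9],
    [-8,6,9],
    [-12,7,7],
    [-14.5,7.3,3],
  ],
  yaw=[0,0,0,0,0,0,3,6,12,12],
)

```text
clock: 26.8
position: [435.7, 112.8, 427.8]
ee_rot: [0.767, -0.642, 0.016, -0.004]
contact_force: [0.8, 0.3, -0.7]
gripper_width: 29.4
```

Request:
apply_moves(
  fingers=[0.4,0.4,0.4,0.4,0.4],
  dp=[
    [0,0,-5],
    [0,0,-10],
    [0,0,-10],
    [0,0,-10],
    [0,0,-10],
  ],
  yaw=[0,0,0,0,0],
)

```text
clock: 27.3
position: [437.2, 113.5, 330.6]
ee_rot: [0.767, -0.642, 0.017, -0.007]
contact_force: [0.1, 0.1, 0.7]
gripper_width: 51.5
```

```bash
python3 - <<'E'
from h import *
gp();snap("wrist","w10");snap("top","top2");snap("scene","scene2")
# montage: wrist full at 0.9 + scene crop of machine
a=np.load("pics/w10.npz")["im"][:300,60:580];b=np.load("pics/scene2.npz")["im"][150:330,230:430]
b=cv2.resize(b,None,fx=1.66,fy=1.66,interpolation=cv2.INTER_CUBIC)[:299]
m=np.zeros((600,800,3),np.uint8);m[:300,:520]=a;m[300:599,:332]=b
t=np.load("pics/top2.npz")["im"][150:260,240:460];t=cv2.resize(t,None,fx=2.1,fy=2.1,interpolation=cv2.INTER_CUBIC);m[300:300+t.shape[0],335:335+t.shape[1]]=t[:, :465]
cv2.imwrite("pics/m1.png",m)
E
```

```text
grasp [442.6 111.7 175.7] jaw -169.8 tilt [ 0.035 -0.012] F [0.1 0.1 0.7] w 51.5 t 27.3
```

View pics/m1.png

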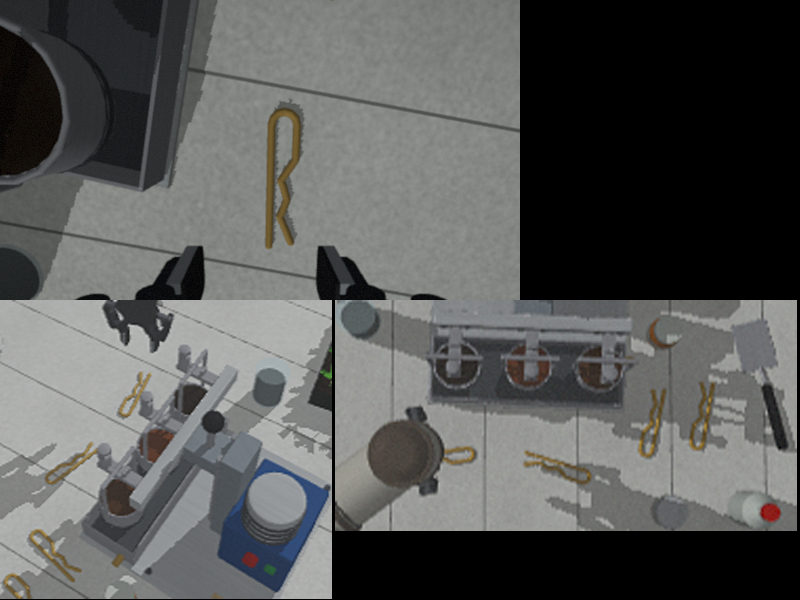

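All three cans hang on their hooks in trough order; clip 1 is under the wrist camera, with its loop at crop (285,108) and tip at (268,245). I fit the clip pose by its outline.

```bash
cat >> h.py <<'E'
from scipy.optimize import minimize
from scipy.spatial import cKDTree
th=np.linspace(np.pi/2,1.5*np.pi,20)
def _seg(a,b): return np.linspace(a,b,int(np.hypot(*(np.subtract(b,a))))+1)
MOD=np.vstack([_seg((-66,0),(50,0)),_seg((-66,22),(-36,22)),np.c_[-66+11*np.cos(th),11+11*np.sin(th)],_seg((-36,22),(0,12)),_seg((0,12),(8,14)),_seg((8,14),(45,24))])
def clipfit(f,x0,z=3.5,rad=90,tips=None):
    d=np.load(f"pics/{f}.npz");h=cv2.cvtColor(d["im"],cv2.COLOR_BGR2HSV)
    m=(h[...,0]>13)&(h[...,0]<30)&(h[...,1]>110)&(h[...,2]>60)
    v,u=np.nonzero(m);W=np.linalg.inv(d["C"])
    r=(W[:3,:3]@np.linalg.solve(d["K"],np.c_[u,v,np.ones(len(u))].T)).T;P=(W[:3,3]+r*((z-W[2,3])/r[:,2])[:,None])[:,:2]
    def tr(q): c,s=np.cos(q[2]),np.sin(q[2]);return MOD@np.array([[c,s],[-s,c]])+q[:2]
    q0=np.array([x0[0],x0[1],np.radians(x0[2])])
    P=P[np.min(cKDTree(tr(q0)).query(P)[0][:,None],axis=1)<40]
    t=cKDTree(P)
    cost=lambda q:np.minimum(cKDTree(tr(q)).query(P)[0],12).mean()+np.minimum(t.query(tr(q))[0],12).mean()
    best=min((minimize(cost,q0+np.array([0,0,a]),method="Nelder-Mead",options=dict(initial_simplex=q0+np.array([[0,0,a],[15,0,a],[0,15,a],[0,0,a+.2]]),maxiter=600)) for a in(-.3,0,.3)),key=lambda b:b.fun)
    q=best.x;c,s=np.cos(q[2]),np.sin(q[2])
    g=q[:2]+np.array([[c,-s],[s,c]])@[-51,11]
    print(f,"npix",len(P),"cost",round(best.fun,2),"origin",q[:2].round(1),"ang",np.degrees(q[2]).round(1),"grip",g.round(1));return q
E
python3 - <<'E'
from h import *
clipfit("w10",(438,115,100))
clipfit("w1",(438,115,100))
for x in((428,-101,73.6),(506,-295,-11),(518,-386,-11)):
  clipfit("w1",x);clipfit("top2",x)
gp()
E
```

```text
w10 npix 1879 cost 2.58 origin [439.3 117.5] ang 98.4 grip [435.9  65.5]
w1 npix 863 cost 2.73 origin [439.3 117.1] ang 98.3 grip [435.7  65. ]
w1 npix 878 cost 2.67 origin [ 428.5 -100.2] ang 72.4 grip [ 402.6 -145.4]
top2 npix 67 cost 3.71 origin [ 428.8 -100.3] ang 72.8 grip [ 403.2 -145.7]
w1 npix 861 cost 2.8 origin [ 508.3 -298.9] ang -13.1 grip [ 461.1 -276.7]
top2 npix 90 cost 3.75 origin [ 508.7 -299.9] ang -12.8 grip [ 461.4 -277.9]
w1 npix 907 cost 2.78 origin [ 521.5 -389.3] ang -12.2 grip [ 474.  -367.7]
top2 npix 91 cost 3.75 origin [ 522.  -390.5] ang -11.6 grip [ 474.2 -369.4]
grasp [441.7 111.3 175. ] jaw -169.9 tilt [ 0.034 -0.012] F [ 0.1 -0.4 -0.4] w 51.7 t 27.45
```

Request:
apply_moves(
  fingers=[0.45,0.45,0.45,0.45,0.45,0.45,0.45,0.45,0.45],
  dp=[
    [-0.6,-4.6,0],
    [-0.6,-4.6,-3],
    [-0.6,-4.6,-7],
    [-0.6,-4.6,-11],
    [-0.6,-4.6,-14],
    [-0.6,-4.6,-15],
    [-0.6,-4.6,-15.4],
    [-0.6,-4.6,-15.6],
    [-0.6,-4.6,-15.6],
  ],
  yaw=[-1,-1,-1,-1,-1,-1,-1,-1,-1],
)

```text
clock: 28.35
position: [431.0, 67.4, 174.8]
ee_rot: [0.761, -0.649, 0.017, -0.007]
contact_force: [-0.1, 0.8, 1.0]
gripper_width: 46.8
```

```bash
python3 -c "from h import *;gp()"
```

```text
grasp [436.5  65.6  19.9] jaw -170.9 tilt [ 0.035 -0.011] F [-0.1  0.8  1. ] w 46.8 t 28.35
```

Request:
apply_moves(
  fingers=[1,1,1,1,1],
  dp=[
    [0,0,0],
    [0,0,0],
    [0,0,0],
    [0,0,0],
    [0,0,0],
  ],
  yaw=[0,0,0,0,0],
)

```text
clock: 28.85
position: [431.4, 67.6, 176.4]
ee_rot: [0.761, -0.648, 0.018, -0.009]
contact_force: [-2.1, -0.1, 8.4]
gripper_width: 25.5
```

```bash
python3 -c "from h import *;gp()"
```

```text
grasp [437.3  66.1  21.5] jaw -170.8 tilt [ 0.038 -0.01 ] F [-2.1 -0.1  8.4] w 25.5 t 28.85
```

Request:
apply_moves(
  fingers=[1,1,1,1,1,1,1,1,1,1],
  dp=[
    [0,0,3],
    [0,0,8],
    [0,0,13],
    [0,0,18],
    [-2,0,23],
    [-3,0.5,26.3],
    [-3,1,26.3],
    [-3,1.4,26.3],
    [-3,1.4,26.3],
    [-3,1.4,26.3],
  ],
  yaw=[0,0,0,-8,-16,-24,-32,-40,-48,-56],
)

```text
clock: 29.85
position: [400.7, 81.4, 440.0]
ee_rot: [-0.365, 0.931, -0.019, -0.0]
contact_force: [0.3, -0.3, -1.0]
gripper_width: 25.5
```

```bash
python3 -c "from h import *;gp()"
```

```text
grasp [402.9  75.8 285.1] jaw 132.9 tilt [ 0.014 -0.036] F [ 0.3 -0.3 -1. ] w 25.5 t 29.85
```

Request:
apply_moves(
  fingers=[1,1,1,1,1,1,1,1],
  dp=[
    [1,0,0],
    [2,0.2,0],
    [3,0.4,0],
    [3,0.5,0],
    [3,0.5,0],
    [3,0.5,0],
    [3,0.5,0],
    [3,0.5,0],
  ],
  yaw=[-8,-16,-24,-32,-40,-44.8,-44.8,-44.8],
)

```text
clock: 30.65
position: [430.4, 86.2, 440.2]
ee_rot: [0.016, 1.0, -0.018, -0.007]
contact_force: [0.6, 0.3, 0.1]
gripper_width: 25.0
```

```bash
cat >> h.py <<'E'
def cp(hole,L=173):
    s=read_state();M=R.from_quat(s["ee_rot"]).as_matrix();p=s["position"]+M[:,2]*L
    a=np.arctan2(M[1,1],M[0,1])-np.pi/2;d=np.array([np.cos(a),np.sin(a)])
    if d[0]<0:d=-d
    n=np.array([-d[1],d[0]]);o=p[:2]+51*d-11*n
    md=np.array([.9994,-.033]);mn=np.array([.033,.9994]);e=np.array(hole[:2])-o
    print("clip origin",o.round(1),"z",p[2].round(1),"ang",np.degrees(np.arctan2(d[1],d[0])).round(2),"remaining along",(e@md).round(1),"lat",(e@mn).round(1),"z",(hole[2]-p[2]).round(1),"F",np.round(s["contact_force"],1),"w",round(float(s["gripper_width"]),1),"t",s["clock"])
E
python3 - <<'E'
from h import *
gp();cp((565,64.8,266.7))
snap("scene","scene3");snap("top","top3");snap("wrist","w11")
a=cv2.resize(np.load("pics/scene3.npz")["im"][150:270,250:410],None,fx=5,fy=5,interpolation=cv2.INTER_CUBIC)
cv2.imwrite("pics/m2.png",a)
E
```

```text
grasp [428.   80.8 285.4] jaw 88.2 tilt [-0.015 -0.035] F [0.6 0.3 0.1] w 25.0 t 30.65
clip origin [478.3  67.6] z 267.4 ang -1.84 remaining along 86.7 lat 0.1 z -0.7 F [0.6 0.3 0.1] w 25.0 t 30.65
```

Request:
apply_moves(
  fingers=[1,1,1,1,1,1],
  dp=[
    [1,0,-0.07],
    [2,-0.05,-0.07],
    [2.6,-0.08,-0.07],
    [3,-0.1,-0.07],
    [3.3,-0.11,-0.07],
    [3.4,-0.11,-0.07],
  ],
  yaw=[0,0,0,0,0,0],
)

```text
clock: 31.4
position: [464.9, 85.2, 439.2]
ee_rot: [0.017, 1.0, -0.018, -0.008]
contact_force: [-1.2, 0.1, -0.1]
gripper_width: 25.3
```

```bash
python3 - <<'E'
from h import *
cp((565,64.8,266.7))
E
```

```text
clip origin [512.8  66.4] z 266.3 ang -1.9 remaining along 52.3 lat 0.1 z 0.4 F [-1.2  0.1 -0.1] w 25.3 t 31.4
```

Request:
apply_moves(
  fingers=[1,1,1],
  dp=[
    [0.4,0,0.02],
    [0.7,0,0.02],
    [0.7,0,0.02],
  ],
  yaw=[0,0,0],
)

```text
clock: 31.7
position: [472.2, 85.1, 439.4]
ee_rot: [0.017, 1.0, -0.018, -0.008]
contact_force: [0.6, -0.7, -0.7]
gripper_width: 25.5
```

```bash
python3 - <<'E'
from h import *
cp((565,64.8,266.7))
snap("scene","scene4")
a=cv2.resize(np.load("pics/scene4.npz")["im"][160:280,260:390],None,fx=5,fy=5,interpolation=cv2.INTER_CUBIC)
cv2.imwrite("pics/m2.png",a)
E
```

```text
clip origin [520.1  66.2] z 266.5 ang -1.92 remaining along 44.9 lat 0.1 z 0.2 F [ 0.6 -0.7 -0.7] w 25.5 t 31.7
```

No force with the tip past the post face, so it is in the hole. I push on.

Request:
apply_moves(
  fingers=[1,1,1,1,1],
  dp=[
    [0.6,0,0],
    [1.2,-0.03,0],
    [1.8,-0.05,0],
    [2.3,-0.07,0],
    [2.3,-0.07,0],
  ],
  yaw=[0,0,0,0,0],
)

```text
clock: 32.25
position: [496.2, 84.6, 439.3]
ee_rot: [0.017, 1.0, -0.018, -0.007]
contact_force: [0.6, -0.1, -1.2]
gripper_width: 25.2
```

```bash
python3 -c "
from h import *
cp((565,64.8,266.7))"
```

```text
clip origin [544.4  65.8] z 266.5 ang -1.92 remaining along 20.6 lat -0.3 z 0.2 F [ 0.6 -0.1 -1.2] w 25.2 t 32.25
```

Request:
apply_moves(
  fingers=[1,1,1,1],
  dp=[
    [0.5,-0.02,0],
    [0.9,-0.03,0],
    [1.2,-0.03,0],
    [1.2,-0.03,0],
  ],
  yaw=[0,0,0,0],
)

```text
clock: 32.65
position: [509.0, 84.4, 439.5]
ee_rot: [0.017, 1.0, -0.018, -0.006]
contact_force: [2.3, -0.7, -0.4]
gripper_width: 25.3
```

```bash
python3 -c "
from h import *
cp((565,64.8,266.7))"
```

```text
clip origin [557.5  65.6] z 266.6 ang -1.93 remaining along 7.5 lat -0.5 z 0.1 F [ 2.3 -0.7 -0.4] w 25.3 t 32.65
```

Request:
apply_moves(
  fingers=[1,1,1,1],
  dp=[
    [0.3,0,0],
    [0.6,0,0],
    [0.8,0,0],
    [0.8,0,0],
  ],
  yaw=[0,0,0,0],
)

```text
clock: 33.05
position: [517.3, 84.3, 439.5]
ee_rot: [0.017, 1.0, -0.018, -0.005]
contact_force: [0.2, -1.2, -1.3]
gripper_width: 25.6
```

```bash
python3 - <<'E'
from h import *
cp((565,64.8,266.7))
snap("scene","scene5");snap("top","top5")
a=cv2.resize(np.load("pics/scene5.npz")["im"][160:260,260:390],None,fx=4,fy=4,interpolation=cv2.INTER_CUBIC)
b=cv2.resize(np.load("pics/top5.npz")["im"][150:250,270:350],None,fx=4,fy=4,interpolation=cv2.INTER_CUBIC)[:,:280]
cv2.imwrite("pics/m2.png",np.hstack([a,b]))
E
```

```text
clip origin [565.9  65.5] z 266.6 ang -1.94 remaining along -0.9 lat -0.7 z 0.1 F [ 0.2 -1.2 -1.3] w 25.6 t 33.05
```

View pics/m2.png

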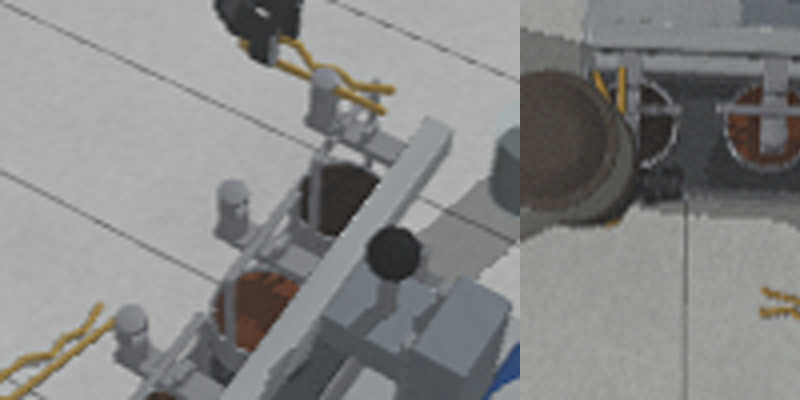

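Clip 1 is through the post of hook 3 and hugging it, at the computed home position with zero force. I release it and go to clip 2.

Request:
apply_moves(
  fingers=[0.45,0.45,0.45,0.45,0.45,0.45,0.45,0.45,0.45,0.45],
  dp=[
    [0,0,0],
    [0,0,0],
    [0,0,0.5],
    [0,0,3],
    [-2,0,6],
    [-6,-3,7],
    [-9,-7,7],
    [-11,-11.5,5],
    [-11,-16,2],
    [-11,-20,-2],
  ],
  yaw=[0,0,0,0,4,12,20,28,36,44],
)

```text
clock: 34.15
position: [406.6, -100.3, 436.7]
ee_rot: [-0.355, 0.935, -0.019, 0.005]
contact_force: [2.2, 0.4, 0.2]
gripper_width: 47.1
```

Request:
apply_moves(
  fingers=[0.45,0.45,0.45,0.45,0.45,0.45],
  dp=[
    [0,-2,-4],
    [0,-3,-8],
    [0,-3,-11],
    [0,-3,-11],
    [0,-3,-11],
    [0,-3,-11],
  ],
  yaw=[8,16,24,31,31,31],
)

```text
clock: 34.75
position: [407.1, -130.2, 327.5]
ee_rot: [-0.591, 0.807, -0.018, 0.01]
contact_force: [0.3, 0.1, 0.8]
gripper_width: 47.0
```

```bash
python3 - <<'E'
from h import *
gp();snap("wrist","w12");snap("top","top6")
clipfit("w12",(428.5,-100.2,73));clipfit("top6",(428.5,-100.2,73))
gp()
E
```

```text
grasp [ 413.  -132.8  172.6] jaw 162.4 tilt [ 0.038 -0.017] F [0.3 0.1 0.8] w 47.0 t 34.75
w12 npix 1704 cost 2.46 origin [ 428.3 -100.4] ang 72.5 grip [ 402.5 -145.7]
top6 npix 0 cost nan origin [ 428.5 -100.2] ang 55.8 grip [ 390.7 -136.2]
grasp [ 412.9 -132.7  172.8] jaw 162.5 tilt [ 0.039 -0.017] F [ 0.2  0.6 -0.3] w 46.8 t 34.85h.py:47: RuntimeWarning: Mean of empty slice.
  cost=lambda q:np.minimum(cKDTree(tr(q)).query(P)[0],12).mean()+np.minimum(t.query(tr(q))[0],12).mean()
  ret = ret.dtype.type(ret / rcount)
```

Request:
apply_moves(
  fingers=[0.45,0.45,0.45,0.45,0.45,0.45,0.45,0.45],
  dp=[
    [-1.1,-1.3,-3],
    [-1.1,-1.3,-7],
    [-1.1,-1.3,-11],
    [-1.1,-1.3,-14],
    [-1.1,-1.3,-15],
    [-1.1,-1.3,-15.3],
    [-1.1,-1.3,-15.3],
    [-1.1,-1.3,-15.3],
  ],
  yaw=[0.6,0.6,0.6,0.6,0.6,0.6,0.6,0.6],
)

```text
clock: 35.65
position: [396.6, -143.0, 175.6]
ee_rot: [-0.595, 0.803, -0.019, 0.012]
contact_force: [0.3, -0.7, 0.7]
gripper_width: 46.7
```

Request:
apply_moves(
  fingers=[1,1,1,1,1],
  dp=[
    [0,0,0],
    [0,0,0],
    [0,0,0],
    [0,0,0],
    [0,0,0],
  ],
  yaw=[0,0,0,0,0],
)

```text
clock: 36.15
position: [396.8, -142.9, 177.6]
ee_rot: [-0.595, 0.803, -0.02, 0.013]
contact_force: [-5.6, 3.4, 17.9]
gripper_width: 2.2
```

```bash
python3 -c "from h import *;gp();print(read_state()['position'])"
```

```text
grasp [ 403.7 -145.4   22.8] jaw 163.1 tilt [ 0.045 -0.016] F [-5.6  3.4 17.9] w 2.2 t 36.15
[ 396.80307824 -142.85733061  177.61663447]
```

The grip missed (width 2 mm). I open, lift and look.

Request:
apply_moves(
  fingers=[0.9,0.6,0.45,0.45,0.45,0.45,0.45],
  dp=[
    [0,0,2],
    [0,0,5],
    [0,0,9],
    [0,0,12],
    [1,1.3,15],
    [1,1.3,15],
    [1,1.3,15],
  ],
  yaw=[0,0,0,0,0,0,0],
)

```text
clock: 36.85
position: [406.5, -129.7, 328.6]
ee_rot: [-0.595, 0.803, -0.02, 0.014]
contact_force: [-0.0, 0.5, -0.5]
gripper_width: 46.9
```

```bash
python3 - <<'E'
from h import *
gp();snap("wrist","w13");snap("top","top7")
q=clipfit("w13",(428.5,-100.2,73))
d=np.load("pics/w13.npz");h=cv2.cvtColor(d["im"],cv2.COLOR_BGR2HSV)
m=((h[...,0]>13)&(h[...,0]<30)&(h[...,1]>110)&(h[...,2]>60)).astype(np.uint8)
n,l,s,c=cv2.connectedComponentsWithStats(m)
for i in range(1,n):
  if s[i,4]>60: print(s[i],pt("w13",*c[i],3.5).round())
E
```

```text
grasp [ 413.8 -132.2  173.8] jaw 163.1 tilt [ 0.047 -0.016] F [-0.   0.5 -0.5] w 46.9 t 36.85
w13 npix 1675 cost 2.48 origin [ 439.  -103.3] ang 72.7 grip [ 413.3 -148.8]
[ 104   18  155   48 2489] [ 491. -286.    4.]
[ 62 124  23  22 315] [ 620. -245.    4.]
[ 310  139   31  135 1675] [ 423. -121.    4.]
```

The clip was pushed 11 mm: one finger rode over the wire, being too high. Its new pose is found; I grip lower, with a smaller opening, and close and lift in one call.

Request:
apply_moves(
  fingers=[0.52,0.52,0.52,0.52,0.52],
  dp=[
    [-0.1,-1.6,-4],
    [-0.1,-1.6,-8],
    [-0.1,-1.6,-12],
    [-0.1,-1.6,-13],
    [-0.1,-1.6,-13],
  ],
  yaw=[-0.2,-0.2,-0.2,-0.2,-0.2],
)

```text
clock: 37.45
position: [403.6, -146.2, 194.2]
ee_rot: [-0.594, 0.804, -0.017, 0.009]
contact_force: [0.5, -1.1, -0.2]
gripper_width: 41.1
```

```bash
python3 - <<'E'
from h import *
gp();snap("wrist","w14");clipfit("w14",(439,-103.3,72.7))
E
```

```text
grasp [ 409.  -148.8   39.3] jaw 162.9 tilt [ 0.035 -0.017] F [ 0.5 -1.1 -0.2] w 41.1 t 37.45
w14 npix 3893 cost 4.75 origin [ 438.  -106.4] ang 73.0 grip [ 412.5 -152. ]
```

Request:
apply_moves(
  fingers=[0.52,0.52,0.52,0.52,1,1,1,1,1,1],
  dp=[
    [0.37,0,0],
    [0.37,0,-1],
    [0.37,0,-2.1],
    [0.37,0,-2.2],
    [0.37,0,-2.2],
    [0.37,0,-2.2],
    [0.37,0,-2.2],
    [0.37,0,-2.2],
    [0.37,0,-2],
    [0.37,0,-1.8],
  ],
  yaw=[0,0,0,0,0,0,0,0,0,0],
)

```text
clock: 38.5
position: [408.1, -146.1, 177.8]
ee_rot: [-0.594, 0.804, -0.018, 0.011]
contact_force: [0.6, -0.0, 0.1]
gripper_width: 26.1
```

```bash
python3 -c "from h import *;gp();print(read_state()['position'])"
```

```text
grasp [ 414.2 -148.7   23. ] jaw 162.9 tilt [ 0.039 -0.016] F [ 0.6 -0.   0.1] w 26.1 t 38.5
[ 408.13525672 -146.14586195  177.84465668]
```

Request:
apply_moves(
  fingers=[1,1,1,1,1,1,1,1,1,1],
  dp=[
    [0,0,3],
    [0,0,8],
    [0,0,13],
    [-1,2,18],
    [-2,4,23],
    [-2,7,26.1],
    [-2,9,26.1],
    [-2,11,26.1],
    [-2,11,26.1],
    [-1,11,26.1],
  ],
  yaw=[0,0,0,-8,-16,-24,-32,-40,-48,-56],
)

```text
clock: 39.5
position: [397.0, -35.7, 439.0]
ee_rot: [-0.145, 0.989, -0.021, 0.001]
contact_force: [0.3, -1.3, -1.1]
gripper_width: 25.9
```

Request:
apply_moves(
  fingers=[1,1,1,1,1,1],
  dp=[
    [0.5,0,0],
    [1,0,0],
    [1,0,0],
    [1,0,0],
    [1,0,0],
    [1,0,0],
  ],
  yaw=[-8,-16,-20,-20,-20,-20],
)

```text
clock: 40.1
position: [406.8, -35.8, 438.9]
ee_rot: [0.029, 0.999, -0.02, -0.003]
contact_force: [0.3, -0.9, -1.2]
gripper_width: 25.5
```

```bash
python3 -c "
from h import *
gp();cp((561,-54.6,266.7))"
```

```text
grasp [405.8 -42.1 284.1] jaw 86.7 tilt [-0.006 -0.041] F [ 0.3 -0.9 -1.2] w 25.5 t 40.1
clip origin [455.9 -56.7] z 266.1 ang -3.3 remaining along 104.9 lat 5.6 z 0.6 F [ 0.3 -0.9 -1.2] w 25.5 t 40.1
```

Request:
apply_moves(
  fingers=[1,1,1,1,1,1],
  dp=[
    [1,0.4,0.06],
    [2,0.37,0.06],
    [2.5,0.35,0.06],
    [2.8,0.34,0.06],
    [2.8,0.34,0.06],
    [2.8,0.34,0.06],
  ],
  yaw=[1.4,1.4,1.4,1.4,1.4,1.4],
)

```text
clock: 40.7
position: [434.8, -32.4, 439.3]
ee_rot: [0.017, 1.0, -0.021, -0.003]
contact_force: [0.4, -0.5, -1.1]
gripper_width: 26.1
```

```bash
python3 -c "
from h import *
cp((561,-54.6,266.7))"
```

```text
clip origin [484.3 -52.2] z 266.5 ang -1.91 remaining along 76.7 lat 0.2 z 0.2 F [ 0.4 -0.5 -1.1] w 26.1 t 40.7
```

Request:
apply_moves(
  fingers=[1,1,1,1,1,1,1],
  dp=[
    [0.8,-0.01,0.02],
    [1.5,-0.03,0.02],
    [2,-0.05,0.02],
    [2.4,-0.06,0.02],
    [2.8,-0.07,0.02],
    [3.1,-0.08,0.02],
    [3.1,-0.08,0.02],
  ],
  yaw=[0,0,0,0,0,0,0],
)

```text
clock: 41.4
position: [466.3, -33.5, 439.5]
ee_rot: [0.017, 1.0, -0.021, -0.002]
contact_force: [1.2, -2.2, -1.7]
gripper_width: 26.0
```

```bash
python3 -c "
from h import *
cp((561,-54.6,266.7))"
```

```text
clip origin [516.  -53.4] z 266.7 ang -1.95 remaining along 45.1 lat 0.3 z 0.0 F [ 1.2 -2.2 -1.7] w 26.0 t 41.4
```

Request:
apply_moves(
  fingers=[1,1,1,1,1],
  dp=[
    [0.6,-0.03,0],
    [1.2,-0.06,0],
    [1.8,-0.08,0],
    [2.4,-0.1,0],
    [2.4,-0.1,0],
  ],
  yaw=[0,0,0,0,0],
)

```text
clock: 41.9
position: [491.6, -34.3, 439.5]
ee_rot: [0.017, 1.0, -0.021, -0.001]
contact_force: [2.5, -2.1, -2.1]
gripper_width: 25.8
```

```bash
python3 -c "
from h import *
cp((561,-54.6,266.7))"
```

```text
clip origin [541.6 -54.2] z 266.6 ang -1.94 remaining along 19.4 lat 0.3 z 0.1 F [ 2.5 -2.1 -2.1] w 25.8 t 41.9
```

Request:
apply_moves(
  fingers=[1,1,1,1,1],
  dp=[
    [0.5,-0.02,0],
    [1,-0.03,0],
    [1.5,-0.04,0],
    [2.1,-0.06,0],
    [2.1,-0.06,0],
  ],
  yaw=[0,0,0,0,0],
)

```text
clock: 42.4
position: [513.8, -34.8, 439.3]
ee_rot: [0.017, 1.0, -0.021, -0.0]
contact_force: [1.5, -2.0, -2.5]
gripper_width: 25.5
```

```bash
python3 -c "
from h import *
cp((561,-54.6,266.7))"
```

```text
clip origin [564.1 -54.7] z 266.5 ang -1.94 remaining along -3.1 lat 0.0 z 0.2 F [ 1.5 -2.  -2.5] w 25.5 t 42.4
```

Request:
apply_moves(
  fingers=[0.5,0.5,0.5,0.5,0.5,0.5,0.5,0.5,0.5,0.5],
  dp=[
    [0,0,0],
    [0,0,0],
    [0,0,0.5],
    [0,0,3],
    [-2,0,6],
    [-6,-3,7],
    [-6,-8,7],
    [-6,-13,4],
    [-6,-18,0],
    [-6,-22,-4],
  ],
  yaw=[0,0,0,0,0,0,-3,-6,-9.6,-9.6],
)

```text
clock: 43.4
position: [453.5, -235.1, 420.3]
ee_rot: [0.101, 0.995, -0.021, 0.001]
contact_force: [1.5, 0.1, -0.2]
gripper_width: 42.8
```

Request:
apply_moves(
  fingers=[0.5,0.5,0.5,0.5,0.5,0.5],
  dp=[
    [0.8,-1.5,-4],
    [0.8,-1.5,-7],
    [0.8,-1.5,-7],
    [0.8,-1.5,-7],
    [0.8,-1.5,-7],
    [0.8,-1.5,-7],
  ],
  yaw=[0,0,0,0,0,0],
)

```text
clock: 44.0
position: [462.1, -249.8, 352.7]
ee_rot: [0.1, 0.995, -0.021, 0.003]
contact_force: [-0.6, 0.5, 0.5]
gripper_width: 42.5
```

```bash
python3 - <<'E'
from h import *
gp();snap("wrist","w15");snap("top","top8");snap("scene","scene8")
clipfit("w15",(508.5,-299,-12));clipfit("top8",(508.5,-299,-12));clipfit("top8",(521.5,-390,-12))
clipfit("top8",(561,-54.6,-2),z=266.7);clipfit("top8",(565,65,-2),z=266.7)
clipfit("scene8",(561,-54.6,-2),z=266.7);clipfit("scene8",(565,65,-2),z=266.7)
gp()
E
```

```text
grasp [ 462.3 -256.5  197.8] jaw 78.5 tilt [ 0.002 -0.043] F [-0.6  0.5  0.5] w 42.5 t 44.0
w15 npix 1414 cost 2.57 origin [ 508.2 -299.2] ang -12.7 grip [ 460.9 -277.3]
top8 npix 3 cost 10.98 origin [ 532.7 -311.1] ang 10.9 grip [ 480.5 -309.9]
top8 npix 20 cost 10.21 origin [ 539.3 -394.4] ang -3.2 grip [ 489.  -380.6]
top8 npix 48 cost 8.56 origin [582.2 -56.7] ang 2.2 grip [530.8 -47.7]
top8 npix 104 cost 5.85 origin [569.8  63. ] ang -0.2 grip [518.8  74.1]
scene8 npix 102 cost 9.74 origin [585.8 -57.1] ang 8.2 grip [533.7 -53.4]
scene8 npix 79 cost 10.42 origin [569.3  67.9] ang 15.3 grip [517.2  65.1]
grasp [ 461.6 -256.4  196.7] jaw 78.4 tilt [-0.001 -0.043] F [ 1.2 -0.5  0.2] w 42.7 t 44.15
```

Request:
apply_moves(
  fingers=[0.52,0.52,0.52,0.52,0.52,0.52],
  dp=[
    [-0.1,-2,-4],
    [-0.1,-2,-8],
    [-0.1,-2,-12],
    [-0.1,-2,-15.5],
    [-0.1,-2,-15.5],
    [-0.1,-2,-15.5],
  ],
  yaw=[-0.6,-0.6,-0.6,-0.6,-0.6,-0.6],
)

```text
clock: 44.75
position: [461.3, -269.9, 197.2]
ee_rot: [0.105, 0.994, -0.022, 0.002]
contact_force: [0.3, 0.0, 0.1]
gripper_width: 41.1
```

```bash
python3 -c "from h import *;gp()"
```

```text
grasp [ 461.2 -276.6   42.3] jaw 77.9 tilt [-0.001 -0.043] F [0.3 0.  0.1] w 41.1 t 44.75
```

Request:
apply_moves(
  fingers=[0.52,0.52,0.52,0.52,1,1,1,1,1,1],
  dp=[
    [0,0,-0.8],
    [0,0,-1.8],
    [0,0,-2.4],
    [0,0,-2.5],
    [0,0,-2.5],
    [0,0,-2.5],
    [0,0,-2.5],
    [0,0,-2.5],
    [0,0,-2.3],
    [0,0,-2.1],
  ],
  yaw=[0,0,0,0,0,0,0,0,0,0],
)

```text
clock: 45.75
position: [461.1, -269.8, 176.3]
ee_rot: [0.105, 0.994, -0.021, 0.002]
contact_force: [-0.1, -0.1, -0.6]
gripper_width: 25.7
```

```bash
python3 -c "from h import *;gp();print(read_state()['position'])"
```

```text
grasp [ 460.9 -276.5   21.4] jaw 77.9 tilt [-0.001 -0.043] F [-0.1 -0.1 -0.6] w 25.7 t 45.75
[ 461.10249802 -269.84110118  176.27713559]
```

Request:
apply_moves(
  fingers=[1,1,1,1,1,1,1,1,1,1],
  dp=[
    [0,0,3],
    [-1,0,8],
    [-3,0,13],
    [-5,0,18],
    [-6,1,23],
    [-6,5,26.3],
    [-6,9,26.3],
    [-5,11.7,26.3],
    [-4,11.7,26.3],
    [-3.8,11.7,26.3],
  ],
  yaw=[0,0,0,2,6,10.2,10.2,10.2,10.2,10.2],
)

```text
clock: 46.75
position: [423.7, -152.4, 439.1]
ee_rot: [0.016, 1.0, -0.021, 0.003]
contact_force: [-0.1, -0.4, -0.7]
gripper_width: 26.0
```

Request:
apply_moves(
  fingers=[1,1],
  dp=[
    [0,0,0],
    [0,0,0],
  ],
  yaw=[0,0],
)

```text
clock: 46.95
position: [423.6, -153.1, 438.3]
ee_rot: [0.017, 1.0, -0.021, 0.002]
contact_force: [0.2, 0.1, -0.5]
gripper_width: 26.2
```

```bash
python3 -c "
from h import *
gp();cp((557.1,-174.8,266.7))"
```

```text
grasp [ 424.2 -159.7  283.5] jaw 88.1 tilt [ 0.004 -0.043] F [ 0.2  0.1 -0.5] w 26.2 t 46.95
clip origin [ 474.9 -173.2] z 265.5 ang -1.91 remaining along 82.2 lat 1.1 z 1.2 F [ 0.2  0.1 -0.5] w 26.2 t 46.95
```

Request:
apply_moves(
  fingers=[1,1,1,1,1,1,1,1],
  dp=[
    [0.8,0.09,0.12],
    [1.6,0.06,0.12],
    [2.2,0.04,0.12],
    [2.6,0.03,0.12],
    [3,0.01,0.12],
    [3.4,0,0.12],
    [3.6,0,0.12],
    [3.6,0,0.12],
  ],
  yaw=[0,0,0,0,0,0,0,0],
)

```text
clock: 47.75
position: [459.8, -153.1, 439.4]
ee_rot: [0.017, 1.0, -0.021, 0.002]
contact_force: [0.1, 0.2, -0.6]
gripper_width: 26.1
```

```bash
python3 -c "
from h import *
cp((557.1,-174.8,266.7))"
```

```text
clip origin [ 511.1 -173.2] z 266.5 ang -1.9 remaining along 46.0 lat -0.1 z 0.2 F [ 0.1  0.2 -0.6] w 26.1 t 47.75
```

Request:
apply_moves(
  fingers=[1,1,1,1,1],
  dp=[
    [0.6,-0.03,0],
    [1.2,-0.05,0],
    [1.8,-0.07,0],
    [2.4,-0.09,0],
    [2.4,-0.09,0],
  ],
  yaw=[0,0,0,0,0],
)

```text
clock: 48.25
position: [485.0, -153.8, 439.2]
ee_rot: [0.016, 1.0, -0.021, 0.003]
contact_force: [1.6, 0.9, -2.6]
gripper_width: 25.9
```

```bash
python3 -c "
from h import *
cp((557.1,-174.8,266.7))"
```

```text
clip origin [ 536.6 -173.8] z 266.3 ang -1.87 remaining along 20.5 lat -0.4 z 0.4 F [ 1.6  0.9 -2.6] w 25.9 t 48.25
```

Request:
apply_moves(
  fingers=[1,1,1,1,1],
  dp=[
    [0.5,-0.02,0],
    [1,-0.03,0],
    [1.5,-0.04,0],
    [2,-0.06,0],
    [2,-0.06,0],
  ],
  yaw=[0,0,0,0,0],
)

```text
clock: 48.75
position: [505.9, -154.6, 439.0]
ee_rot: [0.016, 1.0, -0.021, 0.004]
contact_force: [1.0, -0.4, -3.0]
gripper_width: 25.6
```

```bash
python3 -c "
from h import *
cp((557.1,-174.8,266.7))"
```

```text
clip origin [ 557.7 -174.7] z 266.2 ang -1.89 remaining along -0.6 lat -0.1 z 0.5 F [ 1.  -0.4 -3. ] w 25.6 t 48.75
```

Request:
apply_moves(
  fingers=[0.5,0.5,0.5,0.5,0.5,0.5,0.5,0.5,0.5,0.5],
  dp=[
    [0,0,0],
    [0,0,0],
    [0,0,0.5],
    [0,0,3],
    [0,0,8],
    [1,4,12],
    [2,8,12],
    [3,10,12],
    [3,10,12],
    [3,10,12],
  ],
  yaw=[0,0,0,0,0,0,0,0,0,0],
)

```text
clock: 49.75
position: [535.8, -54.4, 559.4]
ee_rot: [0.016, 1.0, -0.022, 0.004]
contact_force: [-0.0, -0.1, -0.5]
gripper_width: 42.3
```

```bash
python3 - <<'E'
from h import *
gp();snap("wrist","w16",(80,20,560,380),1.66)
for x in((557,-174.8,-2),(561,-54.6,-2),(565,65,-2)):clipfit("w16",x,z=266.7)
E
```

```text
grasp [536.9 -61.1 404.6] jaw 88.2 tilt [ 0.007 -0.043] F [-0.  -0.1 -0.5] w 42.3 t 49.75
w16 npix 2287 cost 3.53 origin [ 555.5 -173.2] ang -7.2 grip [ 506.2 -155.9]
w16 npix 2148 cost 4.17 origin [566.6 -56.7] ang -2.9 grip [516.2 -43.2]
w16 npix 1923 cost 8.05 origin [570.9  62.8] ang 7.0 grip [518.9  67.4]
```

View pics/w16.png

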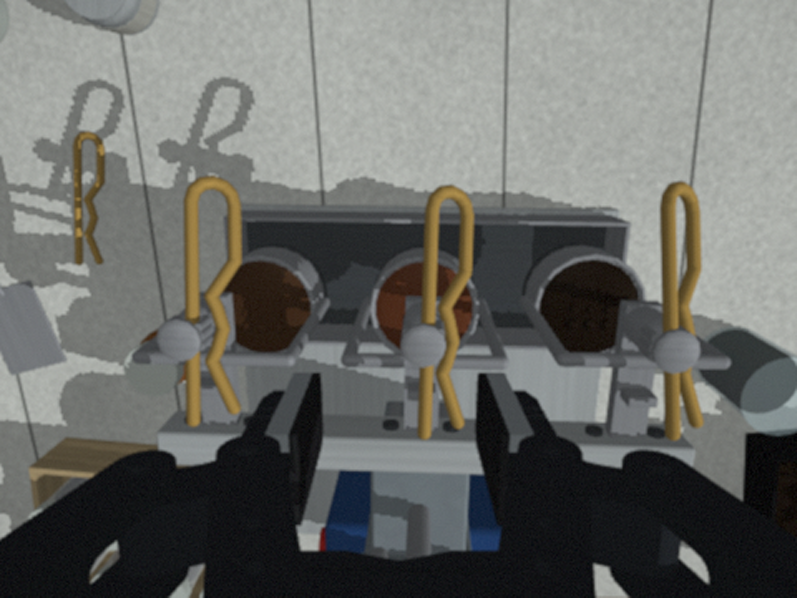

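All three clips are through their posts. Tips are at (193,425), (425,437), (673,438) and loop ends at (211,180), (449,187), (681,184). Hook 2's clip looks a little deeper than the others, so I compute the depths.

```bash
python3 - <<'E'
from h import *
w=lambda p,z:pt("w16",80+p[0]/1.66,20+p[1]/1.66,z)
for t,l,p in(((193,425),(211,180),(180,340)),((425,437),(449,187),(424,342)),((673,438),(681,184),(677,350))):
  a,b,c=w(t,267),w(l,267),w(p,275)
  print("tip",a.round(1),"loop",b.round(1),"len",(a-b)[0].round(1),"origin x from tip",(a[0]-49.5).round(1),"from loop",(b[0]+80.5).round(1),"post",c.round(1))
E
```

```text
tip [ 607.4 -178.7  267. ] loop [ 480.7 -152.9  267. ] len 126.7 origin x from tip 557.9 from loop 561.2 post [ 556.7 -175.1  275. ]
tip [615.4 -55.6 267. ] loop [487.1 -42.2 267. ] len 128.4 origin x from tip 565.9 from loop 567.6 post [559.6 -55.1 275. ]
tip [616.9  71.8 267. ] loop [488.7  62.2 267. ] len 128.3 origin x from tip 567.4 from loop 569.2 post [565.6  65.  275. ]
```

Hook 2's clip sits about 3 mm deeper than the others; I re-grip it and draw it back 3 mm.

Request:
apply_moves(
  fingers=[0.5,0.5,0.5,0.5,0.5,0.5,0.5,0.5],
  dp=[
    [-2.2,2,0],
    [-2.2,2,-3],
    [-2.2,2,-6],
    [-2.2,2,-9],
    [-2.2,2,-11],
    [-2.2,2,-12],
    [-2.2,2,-12],
    [-2.2,2,-12],
  ],
  yaw=[0,0,0,0,0,0,0,0],
)

```text
clock: 50.6
position: [513.9, -35.4, 440.6]
ee_rot: [0.017, 1.0, -0.022, 0.005]
contact_force: [-0.3, -0.5, 0.2]
gripper_width: 42.6
```

```bash
python3 -c "
from h import *
cp((561,-54.6,266.7))"
```

```text
clip origin [566.1 -55.6] z 267.7 ang -1.93 remaining along -5.1 lat 0.8 z -1.0 F [-0.3 -0.5  0.2] w 42.6 t 50.6
```

Request:
apply_moves(
  fingers=[1,1,1,1,1],
  dp=[
    [0,0,0],
    [0,0,0],
    [0,0,0],
    [0,0,0],
    [0,0,0],
  ],
  yaw=[0,0,0,0,0],
)

```text
clock: 51.1
position: [513.9, -35.4, 440.7]
ee_rot: [0.017, 1.0, -0.022, 0.005]
contact_force: [0.1, 0.7, -0.2]
gripper_width: -0.2
```

```bash
python3 -c "
from h import *
cp((561,-54.6,266.7))"
```

```text
clip origin [566.1 -55.6] z 267.9 ang -1.92 remaining along -5.1 lat 0.8 z -1.2 F [ 0.1  0.7 -0.2] w -0.2 t 51.1
```

Request:
apply_moves(
  fingers=[0.5,0.5,0.5,0.5,0.5,0.5,0.5],
  dp=[
    [0,0,1],
    [0,0,1],
    [0,0,1],
    [0,0,0],
    [0,0,-0.9],
    [0,0,-0.9],
    [0,0,-0.9],
  ],
  yaw=[0,0,0,0,0,0,0],
)

```text
clock: 51.8
position: [513.9, -35.4, 431.0]
ee_rot: [0.017, 1.0, -0.022, 0.004]
contact_force: [0.5, 0.2, 0.2]
gripper_width: 42.7
```

Request:
apply_moves(
  fingers=[1,1,1,1,1],
  dp=[
    [0,0,0],
    [0,0,0],
    [0,0,0],
    [0,0,0],
    [0,0,0],
  ],
  yaw=[0,0,0,0,0],
)

```text
clock: 52.3
position: [513.9, -35.4, 431.1]
ee_rot: [0.017, 1.0, -0.022, 0.004]
contact_force: [-0.1, 0.6, 0.9]
gripper_width: -0.1
```

```bash
python3 -c "
from h import *
cp((561,-54.6,266.7))"
```

```text
clip origin [565.9 -55.6] z 258.3 ang -1.91 remaining along -4.9 lat 0.9 z 8.4 F [-0.1  0.6  0.9] w -0.1 t 52.3
```

```bash
python3 - <<'E'
from h import *
w=lambda p,z:pt("w16",80+p[0]/1.66,20+p[1]/1.66,z)
for t,l in(((193,425),(211,180)),((425,437),(449,187)),((673,438),(681,184))):
  for s in (0,4,7,10,13):
    k=np.tan(np.radians(s)); a,b=w(t,267+50*k),w(l,267-80*k)
    # leg pixel-> also check lateral
    print(s,"tip",a.round(1),"loop",b.round(1),"len3d",np.hypot(a[0]-b[0],a[2]-b[2]).round(1),"orig",(a[0]-49.5*np.cos(np.radians(s))).round(1),(b[0]+80.5*np.cos(np.radians(s))).round(1))
E
```

```text
0 tip [ 607.4 -178.7  267. ] loop [ 480.7 -152.9  267. ] len3d 126.7 orig 557.9 561.2
4 tip [ 605.5 -177.   270.5] loop [ 481.  -155.   261.4] len3d 124.9 orig 556.2 561.3
7 tip [ 604.1 -175.7  273.1] loop [ 481.2 -156.6  257.2] len3d 124.0 orig 555.0 561.1
10 tip [ 602.7 -174.4  275.8] loop [ 481.4 -158.3  252.9] len3d 123.4 orig 553.9 560.7
13 tip [ 601.2 -173.1  278.5] loop [ 481.6 -159.9  248.5] len3d 123.3 orig 553.0 560.1
0 tip [615.4 -55.6 267. ] loop [487.1 -42.2 267. ] len3d 128.4 orig 565.9 567.6
4 tip [613.5 -55.5 270.5] loop [487.5 -42.  261.4] len3d 126.3 orig 564.1 567.8
7 tip [612.  -55.5 273.1] loop [487.8 -41.8 257.2] len3d 125.2 orig 562.8 567.7
10 tip [610.4 -55.5 275.8] loop [488.1 -41.6 252.9] len3d 124.5 orig 561.7 567.4
13 tip [608.9 -55.5 278.5] loop [488.4 -41.4 248.5] len3d 124.2 orig 560.7 566.8
0 tip [616.9  71.8 267. ] loop [488.7  62.2 267. ] len3d 128.3 orig 567.4 569.2
4 tip [614.9  70.1 270.5] loop [489.1  64.7 261.4] len3d 126.1 orig 565.6 569.4
7 tip [613.4  68.8 273.1] loop [489.5  66.6 257.2] len3d 125.0 orig 564.3 569.4
10 tip [611.9  67.5 275.8] loop [489.8  68.5 252.9] len3d 124.2 orig 563.1 569.1
13 tip [610.3  66.2 278.5] loop [490.1  70.4 248.5] len3d 123.9 orig 562.1 568.6
```

Fingers closed on nothing: the loop end must hang at a different height. I back off and measure its height by combining cameras in code.

Request:
apply_moves(
  fingers=[1,1,1,1,1,1,1],
  dp=[
    [0,0,4],
    [0,0,9],
    [0,0,13],
    [-4,0,13],
    [-8,0,13],
    [-8,0,13],
    [-8,0,13],
  ],
  yaw=[0,0,0,0,0,0,0],
)

```text
clock: 53.0
position: [433.1, -35.5, 561.9]
ee_rot: [0.016, 1.0, -0.022, 0.006]
contact_force: [0.5, 0.0, 0.4]
gripper_width: -0.0
```

```bash
cat > tz.py <<'E'
from h import *
def mask(f):
    h=cv2.cvtColor(np.load(f"pics/{f}.npz")["im"],cv2.COLOR_BGR2HSV)
    return ((h[...,0]>13)&(h[...,0]<30)&(h[...,1]>110)&(h[...,2]>50)).astype(np.uint8)
def run(wf,sf,tf):
    mw=mask(wf);n,l,s,c=cv2.connectedComponentsWithStats(cv2.dilate(mw,np.ones((3,3))))
    ms=[cv2.distanceTransform(1-mask(f),cv2.DIST_L2,5) for f in(sf,tf)]
    for i in range(1,n):
        if s[i,4]<700: continue
        v,u=np.nonzero((l==i)&(mw>0))
        for nm,k in(("loop",np.argsort(v)[:25]),("tip",np.argsort(v)[-25:])):
            U,V=np.median(u[k]),np.median(v[k]);R_=[]
            for z in range(215,300,3):
                p=pt(wf,U,V,z);d=[]
                for f,m in zip((sf,tf),ms):
                    a=px(f,p).round().astype(int);d.append(m[a[1],a[0]] if 0<=a[0]<640 and 0<=a[1]<400 else 99)
                R_.append((z,d,p))
            print(i,nm,(U,V),"scene-hit z",[r[0] for r in R_ if r[1][0]<=1.0],"top-hit z",[r[0] for r in R_ if r[1][1]<=1.0])
E
python3 - <<'E'
from tz import *
gp();snap("wrist","w17");snap("scene","scene17");snap("top","top17")
run("w17","scene17","top17")
E
```

```text
grasp [434.7 -42.2 407.1] jaw 88.1 tilt [ 0.01  -0.043] F [0.5 0.  0.4] w -0.0 t 53.0
1 loop (np.float64(133.0), np.float64(166.0)) scene-hit z [] top-hit z []
1 tip (np.float64(139.0), np.float64(233.0)) scene-hit z [] top-hit z []
2 loop (np.float64(202.0), np.float64(236.0)) scene-hit z [224, 227, 230, 233] top-hit z [215, 218, 221, 224, 227, 230, 233, 236, 239, 242]
2 tip (np.float64(192.0), np.float64(305.0)) scene-hit z [260, 263, 266, 269] top-hit z [248, 251, 254, 257, 260, 263, 266, 269, 272, 275, 278, 281, 287, 290, 293, 296, 299]
4 loop (np.float64(456.0), np.float64(243.0)) scene-hit z [215, 218, 221, 224, 227, 230, 233, 236] top-hit z [215, 218, 221, 224, 227, 230, 233, 236, 239, 242, 245]
4 tip (np.float64(457.0), np.float64(309.0)) scene-hit z [257, 260, 263, 266] top-hit z [227, 230, 233, 236, 239, 242, 245, 248, 251, 254, 257, 260, 263, 266, 269, 272, 275, 278, 281, 284, 287, 290]
```

The clips droop within the play of the hole, with the loop end lower (z about 230–240), so I grip deeper.

Request:
apply_moves(
  fingers=[0.45,0.45,0.45,0.45,0.45,0.45,0.45,0.45,0.45,0.45],
  dp=[
    [4,0,0],
    [7.9,0,0],
    [7.9,0,-3],
    [7.9,0,-6],
    [7.9,0,-9],
    [7.9,0,-11],
    [7.9,0,-13],
    [7.9,0,-14.9],
    [7.9,0,-14.9],
    [7.9,0,-14.9],
  ],
  yaw=[0,0,0,0,0,0,0,0,0,0],
)

```text
clock: 54.15
position: [514.7, -35.2, 411.5]
ee_rot: [0.017, 1.0, -0.022, 0.004]
contact_force: [0.6, 0.0, 0.6]
gripper_width: 47.0
```

Request:
apply_moves(
  fingers=[1,1,1,1],
  dp=[
    [0,0,0],
    [0,0,0],
    [0,0,0],
    [0,0,0],
  ],
  yaw=[0,0,0,0],
)

```text
clock: 54.55
position: [515.1, -35.3, 412.6]
ee_rot: [0.017, 1.0, -0.022, 0.005]
contact_force: [1.8, -1.4, 1.8]
gripper_width: 22.5
```

```bash
python3 -c "
from h import *
cp((561,-54.6,266.7))
snap('scene','scene18');snap('top','top18')
from tz import mask
for f in('scene17','scene18'):
  n,l,s,c=cv2.connectedComponentsWithStats(cv2.dilate(mask(f),np.ones((2,2))))
  print(f,[(s[i].tolist()) for i in range(1,n) if s[i,4]>25])
print([px('scene18',p).round() for p in((557,-175,267),(561,-55,267),(565,65,267))])
"
```

```text
clip origin [567.4 -55.8] z 239.8 ang -1.92 remaining along -6.4 lat 1.0 z 26.9 F [ 1.8 -1.4  1.8] w 22.5 t 54.55
scene17 [[593, 3, 17, 9, 51], [93, 4, 54, 21, 564], [314, 41, 70, 30, 705], [422, 76, 206, 324, 4841], [631, 90, 9, 9, 35], [628, 111, 12, 14, 38], [106, 125, 51, 48, 1215], [0, 140, 82, 79, 1243], [80, 144, 19, 19, 204], [0, 165, 68, 90, 3759], [321, 176, 17, 6, 69], [345, 181, 14, 5, 49], [300, 201, 16, 9, 84], [321, 208, 17, 8, 75], [272, 232, 19, 9, 102], [297, 240, 15, 8, 74], [298, 304, 7, 8, 38], [233, 315, 33, 35, 251], [302, 332, 11, 11, 46], [0, 366, 28, 34, 498]]
scene18 [[94, 0, 51, 25, 775], [314, 41, 70, 30, 730], [422, 76, 205, 324, 4839], [106, 129, 51, 44, 1095], [0, 139, 82, 80, 1242], [80, 144, 19, 19, 199], [0, 165, 69, 90, 3762], [322, 176, 16, 6, 67], [344, 181, 15, 5, 52], [309, 203, 7, 7, 37], [321, 208, 17, 8, 73], [273, 232, 18, 9, 99], [297, 240, 15, 8, 74], [298, 303, 7, 9, 39], [233, 315, 33, 35, 258], [0, 366, 28, 34, 490]]
[array([293., 241.]), array([318., 209.]), array([340., 181.])]
```

Request:
apply_moves(
  fingers=[1,1,1,0.45,0.45,0.45,0.45,0.45,0.45,0.45],
  dp=[
    [-0.2,0,0],
    [-0.35,0,0],
    [-0.35,0,0],
    [-0.35,0,0],
    [-0.35,0,0],
    [-0.35,0,0],
    [-0.35,0,4],
    [-0.35,0,9],
    [-0.35,0,13.5],
    [1,-2,14.6],
  ],
  yaw=[0,0,0,0,0,0,0,0,0,0],
)

```text
clock: 55.65
position: [524.0, -54.8, 565.6]
ee_rot: [0.015, 1.0, -0.022, 0.011]
contact_force: [1.5, 0.9, 1.2]
gripper_width: 47.1
```

Request:
apply_moves(
  fingers=[0.45,0.45,0.45],
  dp=[
    [1,0,0],
    [1,0,0],
    [1,0,0],
  ],
  yaw=[0,0,0],
)

```text
clock: 55.95
position: [533.8, -54.7, 564.8]
ee_rot: [0.015, 1.0, -0.022, 0.01]
contact_force: [-0.8, 0.9, -0.5]
gripper_width: 46.9
```

```bash
python3 -c "
from h import *
from tz import *
gp();snap('scene','scene19');snap('top','top19');snap('wrist','w19')
n,l,s,c=cv2.connectedComponentsWithStats(cv2.dilate(mask('scene19'),np.ones((2,2))))
print([(s[i].tolist()) for i in range(1,n) if s[i,4]>25 and 260<s[i,0]<350])
for f in ('w16','w19'):
  l,n=cv2.connectedComponents(cv2.dilate(mask(f),np.ones((3,3))));
  for i in range(1,l):
    v,u=np.nonzero((n==i)&(mask(f)>0))
    if len(v)<700: continue
    k=np.argsort(v);t,lp=k[-20:],k[:20]
    a,b=pt(f,np.median(u[t]),v.max(),270),pt(f,np.median(u[lp]),v.min(),245)
    print(f,len(v),'tip',a.round(1),'loop',b.round(1))
"
```

```text
grasp [536.9 -61.6 410. ] jaw 88.2 tilt [ 0.019 -0.044] F [-0.8  0.9 -0.5] w 46.9 t 55.95
[[339, 50, 45, 21, 423], [321, 176, 17, 6, 69], [345, 181, 14, 5, 50], [298, 201, 17, 9, 92], [321, 209, 16, 7, 64], [272, 232, 19, 9, 102], [296, 240, 16, 8, 77], [298, 304, 7, 8, 37], [296, 332, 17, 11, 65]]
w16 1833 tip [ 598.3 -154.4  270. ] loop [ 480.6 -163.3  245. ]
w16 1357 tip [558.4  71.6 270. ] loop [489.7  70.1 245. ]
w16 2148 tip [613.5 -56.4 270. ] loop [488.1 -42.9 245. ]
w19 1808 tip [ 598.3 -154.6  270. ] loop [ 480.3 -162.6  245. ]
w19 2066 tip [609.7 -54.1 270. ] loop [484.4 -43.4 245. ]
w19 1322 tip [558.   70.9 270. ] loop [489.9  70.1 245. ]
```

Hook 2's clip is now in line with the others (loop ends 480.3 / 484.4 / 489.9, following the beam's skew). Now the knob: grip it and push the carrier down.

Request:
apply_moves(
  fingers=[0.2,0.2,0.2,0.2,0.2,0.2,0.2,0.2,0.2,0.2],
  dp=[
    [5,0,0],
    [10,0,0],
    [14.7,0,0],
    [14.7,0,0],
    [14.7,0,-3],
    [14.7,0,-6],
    [14.7,0,-9],
    [14.7,0,-10.6],
    [14.7,0,-10.6],
    [14.7,0,-10.6],
  ],
  yaw=[0,0,0,0,0,0,0,0,0,0],
)

```text
clock: 57.1
position: [680.4, -54.5, 459.8]
ee_rot: [0.015, 1.0, -0.022, 0.01]
contact_force: [0.3, -0.4, -0.1]
gripper_width: 68.2
```

```bash
python3 -c "from h import *;gp()"
```

```text
grasp [683.5 -61.5 305. ] jaw 88.3 tilt [ 0.02  -0.045] F [ 0.3 -0.4 -0.1] w 68.2 t 57.1
```

Request:
apply_moves(
  fingers=[1,1,1,1,1,1,1,1,1,1],
  dp=[
    [0,0,0],
    [0,0,0],
    [0,0,0],
    [0,0,0],
    [0,0,-0.4],
    [0,0,-1],
    [0,0,-1.6],
    [0,0,-2.2],
    [0,0,-2.8],
    [0,0,-3.2],
  ],
  yaw=[0,0,0,0,0,0,0,0,0,0],
)

```text
clock: 58.1
position: [680.1, -53.7, 431.7]
ee_rot: [0.014, 1.0, -0.022, 0.013]
contact_force: [-4.8, 5.5, 12.1]
gripper_width: 33.4
```

```bash
python3 -c "from h import *;gp()"
```

```text
grasp [684.  -60.6 276.9] jaw 88.4 tilt [ 0.025 -0.045] F [-4.8  5.5 12.1] w 33.4 t 58.1
```

Request:
apply_moves(
  fingers=[1,1,1,1,1,1],
  dp=[
    [0,0,-0.6],
    [0,0,-1.1],
    [0,0,-1.6],
    [0,0,-2.1],
    [0,0,-2.6],
    [0,0,-2.6],
  ],
  yaw=[0,0,0,0,0,0],
)

```text
clock: 58.7
position: [679.7, -53.6, 408.6]
ee_rot: [0.014, 1.0, -0.022, 0.014]
contact_force: [-4.0, 2.1, 8.5]
gripper_width: 33.1
```

Request:
apply_moves(
  fingers=[1,1,1],
  dp=[
    [0,0,-0.4],
    [0,0,-0.8],
    [0,0,-1],
  ],
  yaw=[0,0,0],
)

```text
clock: 59.0
position: [679.2, -53.5, 402.3]
ee_rot: [0.014, 1.0, -0.023, 0.016]
contact_force: [-4.8, 3.0, 10.3]
gripper_width: 32.9
```

```bash
python3 -c "from h import *;gp()"
```

```text
grasp [684.  -60.5 247.5] jaw 88.4 tilt [ 0.031 -0.046] F [-4.8  3.  10.3] w 32.9 t 59.0
```

Request:
apply_moves(
  fingers=[1,1,1],
  dp=[
    [0,0,-0.4],
    [0,0,-0.7],
    [0,0,-0.7],
  ],
  yaw=[0,0,0],
)

```text
clock: 59.3
position: [678.4, -53.3, 401.7]
ee_rot: [0.013, 0.999, -0.023, 0.018]
contact_force: [-8.5, 5.3, 17.6]
gripper_width: 33.2
```

Request:
apply_moves(
  fingers=[1,1,1],
  dp=[
    [0,0,-0.4],
    [0,0,-0.7],
    [0,0,-0.7],
  ],
  yaw=[0,0,0],
)

```text
clock: 59.6
position: [677.6, -53.0, 401.7]
ee_rot: [0.013, 0.999, -0.024, 0.021]
contact_force: [-9.5, 4.9, 19.2]
gripper_width: 33.1
```

Carrier is at the bottom (60 mm travelled, hard stop). I release, retreat and do the final checks.

Request:
apply_moves(
  fingers=[0.2,0.2,0.2,0.2,0.2,0.2,0.2,0.2,0.2,0.2],
  dp=[
    [0,0,0],
    [0,0,0],
    [0,0,0],
    [0,0,3],
    [0,0,7],
    [0,0,11],
    [-5,0,13],
    [-10,0,13],
    [-15,0,13],
    [-15,0,13],
  ],
  yaw=[0,0,0,0,0,0,0,0,0,0],
)

```text
clock: 60.6
position: [522.5, -53.9, 531.5]
ee_rot: [0.013, 0.999, -0.024, 0.02]
contact_force: [2.0, -0.5, 0.4]
gripper_width: 68.5
```

```bash
python3 -c "
from h import *
from tz import *
gp();snap('scene','scene20');snap('top','top20');snap('wrist','w20')
for f,zt,zl in (('w19',270,245),('w20',210,185)):
  l,n=cv2.connectedComponents(cv2.dilate(mask(f),np.ones((3,3))));
  for i in range(1,l):
    v,u=np.nonzero((n==i)&(mask(f)>0))
    if len(v)<600: continue
    k=np.argsort(v);t,lp=k[-20:],k[:20]
    print(f,len(v),'tip',pt(f,np.median(u[t]),v.max(),zt).round(1),'loop',pt(f,np.median(u[lp]),v.min(),zl).round(1))
# knob by darkness in top + scene
for f in('top17','top20','scene17','scene20'):
  g=cv2.cvtColor(np.load(f'pics/{f}.npz')['im'],cv2.COLOR_BGR2GRAY)
  for z in(304,244):
    a=px(f,(685,-61,z)).round().astype(int);print(f,z,a,'mean dark',g[a[1]-2:a[1]+3,a[0]-2:a[0]+3].mean().round())
n,l,s,c=cv2.connectedComponentsWithStats(cv2.dilate(mask('scene20'),np.ones((2,2))))
print([(s[i].tolist()) for i in range(1,n) if s[i,4]>25 and 255<s[i,0]<355])
cv2.imwrite('pics/fin.png',np.load('pics/scene20.npz')['im'])
"
```

```text
grasp [528.5 -61.4 376.8] jaw 88.5 tilt [ 0.038 -0.048] F [ 2.  -0.5  0.4] w 68.5 t 60.6
w19 1808 tip [ 598.3 -154.6  270. ] loop [ 480.3 -162.6  245. ]
w19 2066 tip [609.7 -54.1 270. ] loop [484.4 -43.4 245. ]
w19 1322 tip [558.   70.9 270. ] loop [489.9  70.1 245. ]
w20 676 tip [ 523.6 -246.9  210. ] loop [ 452.6 -250.6  185. ]
w20 1508 tip [ 597.8 -154.8  210. ] loop [ 480.4 -162.3  185. ]
w20 1515 tip [603.4 -37.3 210. ] loop [484.8 -43.6 185. ]
w20 1084 tip [559.3  72.9 210. ] loop [490.   71.1 185. ]
top17 304 [335 143] mean dark 42.0
top17 244 [334 146] mean dark 45.0
top20 304 [335 143] mean dark 42.0
top20 244 [334 146] mean dark 42.0
scene17 304 [358 222] mean dark 45.0
scene17 244 [356 235] mean dark 87.0
scene20 304 [358 222] mean dark 132.0
scene20 244 [356 235] mean dark 43.0
[[339, 50, 45, 21, 419], [321, 188, 17, 7, 72], [343, 193, 14, 6, 51], [299, 213, 17, 9, 92], [322, 220, 15, 8, 64], [275, 243, 17, 10, 95], [298, 251, 15, 8, 77], [298, 303, 7, 9, 39]]
```

```bash
python3 -c "from h import *;gp();print(job_done())"
```

```text
grasp [534.3 -60.6 377. ] jaw 88.5 tilt [ 0.042 -0.048] F [0.  0.2 0.7] w 68.2 t 60.75
the job is handed in; nothing more can be done
None
```

The job is handed in at about 61 s. I raised the carrier to its stop and hung all three cans: brown on hook 1, red on hook 2, dark on hook 3. Clips 3, 2 and 1 lock them in that order, and the carrier is pushed down to its bottom stop. The fourth clip and the other things were left alone.

**Last checks:**
- **Carrier:** it travelled 60 mm between the stops, and the knob appears at its lowered position in the scene image.
- **Clips:** after lowering, all three were within about 1 mm of where they sat on their hooks before.
- **Gripper:** it was clear of everything.

**What went wrong or disagreed:**
- My first grip on clip 2 missed and pushed it about 11 mm on the bench. I gripped it again lower.
- After I inserted it, clip 2 sat about 3 mm too deep. Two more grips missed before I drew it back into line with the others.
- The clips droop a little in their holes. A rough clip-outline fit on the installed clips gave poor results, so I judged their depth from the loop ends and part of the tips.
- The picture limit stopped me from viewing the last image, so the final check is by numbers only. The cans standing in the trough were not checked separately.

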